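# Set out the battery packs around a repaired quadcopter

## Robot

A 7-joint arm with a two-finger parallel gripper is mounted at the origin on the work surface. World frame = base frame: x ahead of the robot, y to its left, z up, the work surface at z = 0. Lengths are in mm, angles in rad, forces in N, time in s.
With the tool pointing down it reaches from about 425 to 800 mm from the base axis. Payload 8.3 kg.
Tool frame: the origin (TCP) lies at the very end of the fingers, on their centre line; the grasp point (between the pads) lies 19 mm behind it; z points along the fingers, y is the line along which they close (so a half turn about z gives the same grasp; the last joint's range is limited). The gripper opens to 85 mm and grips with 20 to 120 N. Pads are 22 mm wide; open, the fingers measure 114 mm over their backs; the gripper's body (76 mm by 85 mm) begins 54 mm behind the grasp point. The pads swing forward as they close: fully open they stand 13 mm farther back than shut.
Start: joints at [-1.346, 0.383, 0.016, 1.37, -0.006, 1.388, -0.046], TCP at [177.35, 599.291, 231.279] pointing down, gripper open.
Joint ranges: [-2.95, 2.95], [-0.25, 2.06], [-1.52, 1.56], [0.18, 2.33], [-1.44, 4.58], [0.02, 2.06], [-3.01, 3.01]. Speed limits (rad/s): [2.39, 2.39, 3.01, 3.01, 3.14, 3.14, 3.14].

## Interface

Orientations are given as a unit quaternion [w, x, y, z].
In Python, from plant import * gives the robot as it stands.
- The arm moves only by the tool arm_command, never from a script. Its argument "motion" is a list of rows, each an object of numbers: "ax", "ay", "az": the turn, a rotation vector about the tool's x, y, z in degrees; "x", "y", "z": the shift along the tool's x, y, z in cm; "jaw": the finger opening in cm, from 0 to 8.54. In form: [{"ax": .., "ay": .., "az": .., "x": .., "y": .., "z": .., "jaw": ..}, ...]. A call has 1 to 20 rows; each row shifts and turns the commanded pose from where the row before left it, along the tool's axes as they then stand; what a row does not reach is not made up. A row lasts 1/12 s, in which the tool goes at most 41.7 mm and 7.16 degrees, less where a joint would pass 70% of its speed; a pose out of reach is approached as far as the arm can. A call is refused whole if a number of a shift passes 4.17 or a number of a turn 7.16, either way. A call with a gripper value outside its range is refused whole. The fingers move at their own pace and stop on an object; "grip_force" is the grip in N (left out, the last holds). Time passes only in rows, so rows that do not move let the fingers close. It gives the time, the measured TCP pose, the force, the opening and the grip force at its end, in the units of the state.
- state(): the state, without advancing time (a new reading comes with each control period).
- snapshot(name): name is "scene" or "top"; returns a dict with "image" (420x560x3 uint8, red, green, blue), "fx", "fy", "cx", "cy" (pixels), "eye" and "orientation" of the camera in the world. Camera axes: x right, y up, looking along -z (the intrinsics and any distortion apply to the point x, -y, -z); pixel columns grow to the right and rows downward; lengths in mm; the calibration is good to about 2 mm. A picture is of the moment at which its call begins. There is no depth.
- hand_in(): hands the job in; it is judged then, once.
The state is a dict: "time_s": time; "joint_positions": joint angles; "joint_velocities": joint speeds; "joint_efforts": joint torques, N m; "eef_pos": TCP position; "eef_rot": TCP orientation; "contact_force": force on the tool from outside, world axes, zero at the start; "torque": the same for the moment, N m; "grip_width": opening from 0.0 (shut) to 1.0 (fully open); "grasp_force": force on a finger pad.
Only numpy, scipy, OpenCV 4.12 (cv2) and the standard library are available. Lean on these libraries where they do the work, as an engineer would, in place of code of your own. Each camera call takes 0.05 s, during which the arm holds its last target. There are 200 camera calls.

## Task

Set out the battery packs for the hand-over of the small quadcopter on the bench. A black spare pack lies loose somewhere in the grey case, out of sight: raise the case's lid (it opens only part way and stays up), feel for the pack inside, lift it out, lay it flat on the bench 12 cm straight ahead of the quadcopter, and shut the lid. Pull every coloured pack that is in the black charging dock out of its spring catch and stand it upright on the bench, 12 cm from the quadcopter: the blue one at its left side, the orange one at its right side, the green one behind its tail (12 cm is always from the quadcopter's centre to the pack's centre, and the sides are the quadcopter's own); leave the other things on the bench where they are.

Things in the scene. Friction and masses are not known exactly. Their poses are not given: they have to be found in the camera images.
- case_floor (a point): Middle of the inner floor of the grey steel case lined black (fixed; outside 140 x 270 mm, rim 52 mm above the bench, walls 5 mm, floor 5 mm above the bench). x points from the handle side to the hinge side (roughly away from the robot), y along the long side, z up. The raised lid leans over the hinge half: reach in with the fingers leaning some 0.3 rad, tips towards the hinge
- search_mid (a point): Point of the case, NOT of the pack: middle of the area where the hidden spare pack may lie. The pack (black, grey band, 80 x 36 x 34 mm, 0.14 kg) lies flat, 34 mm high, long side along the case's x within 0.2 rad, its centre within 8 mm of this point along x and 60 mm along y. Its pose is never given, in the case or later: feel for it (rules call its centre spare_c)
- lid_handle (a point): Middle of the lid's red handle: a straight round bar 10 mm thick and 70 mm long along the case's y axis, 38 mm out from the case's handle side, at 56 mm height while the lid is shut. It moves with the lid; its frame turns with the lid
- lid_hinge (a point): Middle of the lid's hinge line, on the case's far top edge at 52 mm height. The line runs along the case's y axis; the handle bar is 178 mm from it
- case_lid (a joint): Lid angle in rad: 0 shut, 1.25 at its stop. The hinge is stiff: the lid stays where it is left; about 3 to 5 N at the handle raise it, 1 to 3 N push it down. The lid panel is 140 x 270 x 6 mm
- dock_c (a point): Underside centre of the black charging dock (fixed; 250 x 88 x 32 mm, long along its x). Pockets at x = -76, 0, +76 mm, floor 8 mm above the bench, 24 mm deep; a pack's length lies along the dock's x, its thickness along y, 0.75 mm play a side. A sprung roller holds each pack's groove: 8 to 15 N straight up pull it out; after 21 mm it is free of the roller, after 24 mm out of the pocket
- blue_c (a point): Centre (half-way up) of the blue battery pack, 56 mm (its x) x 30 mm (its y) x 64 mm high, black foot with a groove below 22 mm above its underside, about 0.13 kg. It starts upright in a pocket of the dock, its centre 40 mm above the bench; it stands on its flat underside (then its centre is at 32 mm). None if it is absent in this run
- orange_c (a point): Centre of the orange battery pack, same make and size. None if absent
- green_c (a point): Centre of the green battery pack, same make and size. None if absent
- quad_c (a point): Hull centre of the white quadcopter (loose, 0.25 kg), 28 mm above the bench. x to its nose (red band, two red legs), y to its left, z up. Hull 76 x 40 x 34 mm (top 45 mm above the bench), four legs 14 mm thick, 40 mm tall at 42 mm either way along x and y; propellers reach 66 mm along x and y. Can be gripped across the hull's middle (40 mm, along its y); it may be shifted
- driver: Yellow-handled screwdriver, 160 mm, lying on the bench near the robot: leave alone. Its origin is on the underside
- phone: Black phone, 140 x 70 x 9 mm, lying on the bench to the robot's left: leave alone. Origin at its underside's centre
- remote: White remote control, 90 x 150 x 35 mm with sticks to 54 mm, at the bench's far side: leave alone. Origin at its underside's centre
- glue: Small jar with a yellow label, 44 mm wide and 90 mm high, at the far side: leave alone. Origin at its underside's centre

How it is judged (in metres and radians):
On the way, in this order (a step that is already met when the one before it is completed fails the run):
1. the lid is raised (over 0.7 rad) (value of joint case_lid above 0.7 rad), for 0.2 s.
2. the spare pack is lifted out of the case (its centre over 70 mm above the bench) (height (world z) of spare_c above 0.07 m), for 0.1 s.
At the end, for the whole second after the job is handed in: Lid shut (0.06 rad); spare flat on the bench 120 mm ahead of the quadcopter's centre (each way within 35); present packs upright on the bench 120 mm (each way within 28) from it: blue left, orange right, green behind; quadcopter on its legs; all at rest (value of joint case_lid below 0.06 rad and x of spare_c in the frame of quad_c between 0.085 and 0.155 m and y of spare_c in the frame of quad_c between -0.035 and 0.035 m and height (world z) of spare_c below 0.024 m and (angle between spare_c's own z axis and vertical below 0.15 rad or angle between spare_c's own z axis and vertical above 2.99 rad) and linear speed of each of spare, pack_blue, pack_orange, pack_green, quad below 0.02 m/s and x of blue_c in the frame of quad_c between -0.028 and 0.028 m and y of blue_c in the frame of quad_c between 0.092 and 0.148 m and height (world z) of each of blue_c, orange_c, green_c below 0.038 m and angle between each of blue_c, orange_c, green_c, quad_c's own z axis and vertical below 0.15 rad and x of orange_c in the frame of quad_c between -0.028 and 0.028 m and y of orange_c in the frame of quad_c between -0.148 and -0.092 m and x of green_c in the frame of quad_c between -0.148 and -0.092 m and y of green_c in the frame of quad_c between -0.028 and 0.028 m and height (world z) of quad_c below 0.034 m); the robot touches nothing.
It fails at once if a bystander (screwdriver, phone, remote, jar) is moved over 30 mm (distance of any of driver, phone, remote, glue from where it was at the start of the episode above 0.03 m).
Of pack_blue, pack_orange, pack_green only 2 to 3 are there at a start; the rules pass over those that are not, and their reading is None.
At some moment in a run one of quad may be knocked a few centimetres aside while the robot is not near it.
It also fails if it takes over 210 s, if anything falls off the work surface, if the arm or the gripper's body presses on something with over 40 N, if the wrist force passes 120 N, or if a joint passes its speed limit or range.

## Working session

There is one attempt and no reset: what is moved stays moved. The work goes in short steps, Python scripts to look and compute and a tool call to move; the robot and the scene stay as the last step left them, time stands still between calls to the robot, and variables do not carry over. Pictures are saved under pics/ and viewed, at most 14 in all, crops included, and the job is handed in when it is done.

Besides the shell and the picture viewer there is one more tool, called after ">>>" as name(argument=value, ...), one argument or row to a line, values as JSON. arm_command: Moves the arm, as the interface text tells. Its arguments: {"type":"object","properties":{"motion":{"type":"array"},"grip_force":{"type":"number"}},"required":["motion"]}

```bash
ls; mkdir -p pics; python3 - <<'E'
from plant import *
import cv2, json
for n in ("scene","top"):
    s=snapshot(n); cv2.imwrite(f"pics/{n}0.png",s["image"][:,:,::-1])
    print({k:v for k,v in s.items() if k!="image"})
print(state())
E
```

```text
pics
{'fx': 434.1707983579886, 'fy': 434.1707983579886, 'cx': 281.8617233523911, 'cy': 204.1471753557016, 'eye': array([1045.26494303,  318.06514468,  812.32877735]), 'orientation': array([0.41560812, 0.14977982, 0.28592637, 0.85034229])}
{'fx': 468.0987870423593, 'fy': 468.0987870423593, 'cx': 287.5739384348123, 'cy': 206.66029001088566, 'eye': array([ 486.54394694,  -16.32076668, 1130.11687325]), 'orientation': array([-0.69967487, -0.03998875,  0.02251274,  0.71298608])}
{'time_s': 0.1, 'joint_positions': array([-1.34591489,  0.38419828,  0.01632435,  1.3710628 , -0.00630789,
        1.38823362, -0.04651478]), 'joint_velocities': array([-0.00020485, -0.00199962, -0.00073932, -0.00318228,  0.00121136,
        0.0005947 , -0.00108909]), 'joint_efforts': array([ 3.18001876e-03, -6.29126930e+01,  8.47355369e-01, -3.72751880e+01,
        1.65800680e-02,  1.05878882e-02,  5.42877206e-05]), 'eef_pos': array([177.18991787, 598.86232402, 230.3447118 ]), 'eef_rot': array([-1.31067663e-04,  1.43348069e-01,  9.89671901e-01, -9.17731952e-04]), 'contact_force': array([-0.00638931,  0.05261708, -0.12378728]), 'torque': array([0.0003646 , 0.05310508, 0.03001438]), 'grasp_force': 0.0, 'grip_width': 0.9982263116947181}
```

View pics/scene0.png

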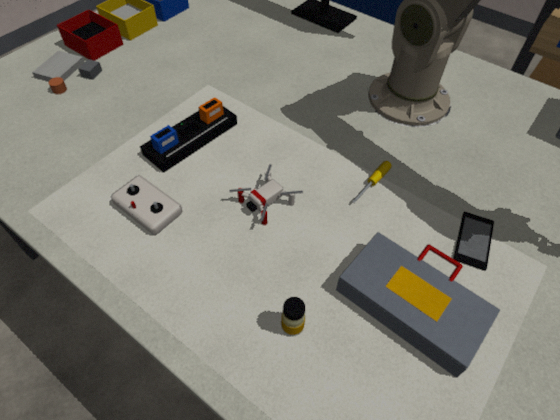

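View pics/top0.png

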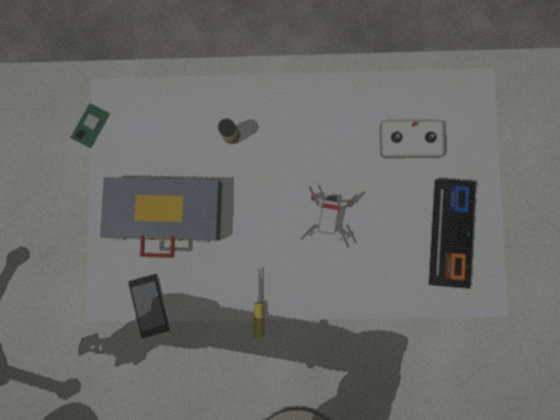

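The bench shows the shut grey case on the left with its red handle at about (157,246) in the top view. The quadcopter is at (330,215) with its nose facing away from the robot. The dock at (453,232) holds only blue (460,198) and orange (457,266), and green is absent.

```bash
cat > h.py <<'E'
from plant import *
import numpy as np, cv2
from scipy.spatial.transform import Rotation as R
np.set_printoptions(precision=1,suppress=True)
def rot(q): return R.from_quat(np.r_[q[1:],q[0]])
def ray(s,uv):
    uv=np.atleast_2d(uv).astype(float)
    d=np.c_[(uv[:,0]-s["cx"])/s["fx"],-(uv[:,1]-s["cy"])/s["fy"],-np.ones(len(uv))]
    return rot(s["orientation"]).apply(d)
def plane(s,uv,z):
    d=ray(s,uv); return s["eye"]+d*((z-s["eye"][2])/d[:,2])[:,None]
def two(s1,p1,s2,p2):
    d1,d2=ray(s1,p1)[0],ray(s2,p2)[0]
    a=np.linalg.lstsq(np.c_[d1,-d2],s2["eye"]-s1["eye"],rcond=None)[0]
    A,B=s1["eye"]+a[0]*d1,s2["eye"]+a[1]*d2
    return (A+B)/2,np.linalg.norm(A-B)
def proj(s,P):
    c=rot(s["orientation"]).inv().apply(np.atleast_2d(P)-s["eye"])
    return np.c_[s["cx"]-s["fx"]*c[:,0]/c[:,2],s["cy"]+s["fy"]*c[:,1]/c[:,2]]
def mask(s,lo,hi,box=None):
    h=cv2.cvtColor(s["image"],cv2.COLOR_RGB2HSV)
    m=cv2.inRange(h,np.array(lo),np.array(hi))
    if box:
        k=np.zeros_like(m);u0,v0,u1,v1=box;k[v0:v1,u0:u1]=255;m&=k
    return m
def blob(m):
    n,l,st,c=cv2.connectedComponentsWithStats(m)
    i=1+np.argmax(st[1:,4]); k=(l==i).astype(np.uint8)
    ct=max(cv2.findContours(k,cv2.RETR_EXTERNAL,cv2.CHAIN_APPROX_NONE)[0],key=cv2.contourArea)
    return cv2.minAreaRect(ct),st[i,4],c[i],ct
def tool():
    t=state(); m=rot(t["eef_rot"]).as_matrix()
    print("t%.2f"%t["time_s"],"tcp",t["eef_pos"],"x",m[:,0].round(3),"y",m[:,1].round(3),"z",m[:,2].round(3),"F",t["contact_force"],"w%.1f g%.0f"%(85.4*t["grip_width"],t["grasp_force"]),"q",np.round(t["joint_positions"],2))
    return t["eef_pos"],m
def togo(P,zt=None,yt=None):
    """shift in tool cm and turn (rotvec deg, tool axes) to reach TCP P with tool z=zt, y~yt"""
    p,m=tool(); print("shift cm",(m.T@(np.array(P)-p)/10).round(2))
    if zt is not None:
        z=np.array(zt,float);z/=np.linalg.norm(z);y=np.array(yt,float);y-=z*(y@z);y/=np.linalg.norm(y)
        if y@m[:,1]<0:y=-y
        M=np.c_[np.cross(y,z),y,z]
        print("turn deg",np.degrees(R.from_matrix(m.T@M).as_rotvec()).round(1))
E
python3 - <<'E'
from h import *
s=snapshot("top"); c=snapshot("scene")
for n,lo,hi,bt,z in (("blue",(105,120,40),(130,255,255),(430,170,490,300),72),("orange",(3,120,60),(16,255,255),(430,170,490,300),72),("case",(105,25,50),(130,120,150),(90,160,240,250),55),("label",(15,120,60),(30,255,255),(90,160,240,250),58)):
    r,a,cc,ct=blob(mask(s,lo,hi,bt)); b=cv2.boxPoints(r)
    print(n,a,r,"\n",plane(s,b,z)[:,:2], plane(s,[r[0]],z))
m=mask(s,(0,120,40),(8,255,255),(120,230,200,270))|mask(s,(172,120,40),(180,255,255),(120,230,200,270))
r,a,cc,ct=blob(m);print("handle",a,r);print(plane(s,cv2.boxPoints(r),56)[:,:2])
# scene matches
for n,lo,hi,bx,z in (("blue",(105,120,60),(130,255,255),(140,110,190,160),72),("orange",(3,120,60),(16,255,255),(190,90,240,130),72)):
    r,a,cc,ct=blob(mask(c,lo,hi,bx)); print("scene",n,a,r,plane(c,[r[0]],60))
im=s["image"];cr=np.hstack([cv2.resize(im[170:260,290:380],(396,396),interpolation=cv2.INTER_CUBIC),cv2.resize(im[170:295,420:490],(222,396),interpolation=cv2.INTER_CUBIC)])
cv2.imwrite("pics/c1.png",np.clip(cr[:,:,::-1]*1.6,0,255))
E
```

```text
blue 299 ((459.9385681152344, 198.67623901367188), (17.926074981689453, 26.70804214477539), 5.19442892074585) 
 [[ 563.2 -355.6]
 [ 623.3 -363.9]
 [ 618.7 -403.6]
 [ 558.7 -395.1]] [[ 590.9 -379.5   72. ]]
orange 343 ((455.0, 266.0), (26.0, 20.0), 90.0) 
 [[ 469.8 -340.4]
 [ 469.  -384.6]
 [ 411.7 -381.7]
 [ 412.4 -337.7]] [[ 440.7 -361.1   72. ]]
case 592 ((120.66529083251953, 214.37631225585938), (38.10920715332031, 44.106082916259766), 1.8476102352142334) 
 [[523.  443.3]
 [625.8 441.7]
 [621.1 352. ]
 [518.5 354.2]] [[571.9 397.8  55. ]]
label 1148 ((158.45095825195312, 207.96128845214844), (46.68540954589844, 24.992189407348633), 1.432096242904663) 
 [[558.2 363.4]
 [616.4 362.6]
 [611.4 253.5]
 [553.5 254.8]] [[584.8 308.5  58. ]]
handle 143 ((156.9101104736328, 246.19699096679688), (32.41533660888672, 19.38923454284668), 1.9091522693634033)
[[476.3 350.2]
 [520.8 349.2]
 [517.  273.8]
 [472.6 275.2]]
scene blue 333 ((165.2352752685547, 138.55882263183594), (20.4083309173584, 25.55328941345215), 59.036251068115234) [[ 593.8 -375.4   60. ]]
scene orange 354 ((210.9775390625, 110.26404571533203), (19.50396156311035, 25.757951736450195), 57.9946174621582) [[ 446.5 -360.4   60. ]][ WARN:0@0.436] global loadsave.cpp:1063 imwrite_ Unsupported depth image for selected encoder is fallbacked to CV_8U.
```

View pics/c1.png

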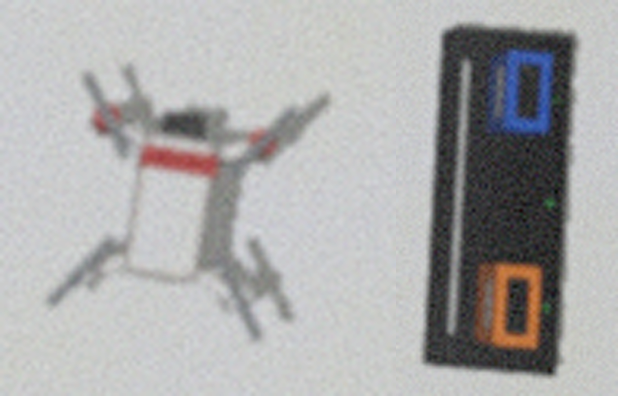

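>>> arm_command(
  motion=[
    {"x":-3.09,"y":-1.58,"jaw":3},
    {"x":-3.09,"y":-1.58,"jaw":3},
    {"x":-3.09,"y":-1.58,"jaw":3},
    {"x":-3.09,"y":-1.58,"jaw":3},
    {"x":-3.09,"y":-1.58,"jaw":3},
    {"x":-3.09,"y":-1.58,"jaw":3},
    {"x":-3.09,"y":-1.58,"jaw":3},
    {"x":-3.09,"y":-1.58,"jaw":3},
    {"x":-3.09,"y":-1.58,"jaw":3},
    {"x":-3.09,"y":-1.58,"jaw":3},
    {"x":-3.09,"y":-1.58,"jaw":3},
    {"x":-3.09,"y":-1.58,"jaw":3},
    {"az":6.9},
    {"az":6.9},
    {"az":6.9},
    {"az":6.9},
    {"az":6.9},
    {"az":6.9},
    {"az":6.9},
    {"az":6.9},
  ],
)

```text
invalid input at $.motion[0]: expected keys ax, ay, az, x, y, z, jaw
```

```bash
python3 - <<'E'
from h import *
togo([479,312.5,150],[0,0,-1],[.999,-.046,0])
s=snapshot("top")
print("packs",plane(s,[(462.3,199),(458.5,266.5)],72))
print("dock top corners",plane(s,[(436.1,178.8),(476.2,181),(470.2,287.7),(429.1,284.2)],32))
q=plane(s,[(290+171/4.4,170+213/4.4),(290+161.5/4.4,170+274/4.4),(290+180/4.4,170+153/4.4)],45);print("quad",q)
E
```

```text
t0.20 tcp [177.3 599.  230.7] x [-1.   0.3 -0. ] y [ 0.3  1.  -0. ] z [-0. -0. -1.] F [ 0.4 -0.2 -0.7] w85.4 g0 q [-1.4  0.4  0.   1.4 -0.   1.4 -0.1]
shift cm [-37.1 -18.9   8.1]
turn deg [-0.1  0.  76.1]
packs [[ 590.1 -384.8   72. ]
 [ 439.4 -368.8   72. ]]
dock top corners [[ 642.9 -340.1   32. ]
 [ 635.7 -433.1   32. ]
 [ 388.9 -406.4   32. ]
 [ 398.3 -313.    32. ]]
quad [[553.8 -85.5  45. ]
 [521.8 -79.7  45. ]
 [585.4 -91.1  45. ]]
```

>>> arm_command(
  motion=[
    {"ax":0,"ay":0,"az":0,"x":-3.09,"y":-1.58,"z":0,"jaw":3},
    {"ax":0,"ay":0,"az":0,"x":-3.09,"y":-1.58,"z":0,"jaw":3},
    {"ax":0,"ay":0,"az":0,"x":-3.09,"y":-1.58,"z":0,"jaw":3},
    {"ax":0,"ay":0,"az":0,"x":-3.09,"y":-1.58,"z":0,"jaw":3},
    {"ax":0,"ay":0,"az":0,"x":-3.09,"y":-1.58,"z":0,"jaw":3},
    {"ax":0,"ay":0,"az":0,"x":-3.09,"y":-1.58,"z":0,"jaw":3},
    {"ax":0,"ay":0,"az":0,"x":-3.09,"y":-1.58,"z":0,"jaw":3},
    {"ax":0,"ay":0,"az":0,"x":-3.09,"y":-1.58,"z":0,"jaw":3},
    {"ax":0,"ay":0,"az":0,"x":-3.09,"y":-1.58,"z":0,"jaw":3},
    {"ax":0,"ay":0,"az":0,"x":-3.09,"y":-1.58,"z":0,"jaw":3},
    {"ax":0,"ay":0,"az":0,"x":-3.09,"y":-1.58,"z":0,"jaw":3},
    {"ax":0,"ay":0,"az":0,"x":-3.09,"y":-1.58,"z":0,"jaw":3},
    {"ax":0,"ay":0,"az":7,"x":0,"y":0,"z":0,"jaw":3},
    {"ax":0,"ay":0,"az":7,"x":0,"y":0,"z":0,"jaw":3},
    {"ax":0,"ay":0,"az":7,"x":0,"y":0,"z":0,"jaw":3},
    {"ax":0,"ay":0,"az":7,"x":0,"y":0,"z":0,"jaw":3},
    {"ax":0,"ay":0,"az":7,"x":0,"y":0,"z":0,"jaw":3},
    {"ax":0,"ay":0,"az":7,"x":0,"y":0,"z":0,"jaw":3},
    {"ax":0,"ay":0,"az":7,"x":0,"y":0,"z":0,"jaw":3},
    {"ax":0,"ay":0,"az":7,"x":0,"y":0,"z":0,"jaw":3},
  ],
)

```text
time_s: 1.92
eef_pos: [479.0, 312.2, 231.2]
eef_rot: [-0.0, 0.594, 0.805, -0.0]
contact_force: [-0.8, 0.1, -0.7]
grip_width: 0.353
grasp_force: 0.0
```

>>> arm_command(
  motion=[
    {"ax":0,"ay":0,"az":7,"x":0,"y":0,"z":0,"jaw":3},
    {"ax":0,"ay":0,"az":7,"x":0,"y":0,"z":0,"jaw":3},
    {"ax":0,"ay":0,"az":6,"x":0,"y":0,"z":0,"jaw":3},
    {"ax":0,"ay":0,"az":0,"x":0,"y":0,"z":3,"jaw":3},
    {"ax":0,"ay":0,"az":0,"x":0,"y":0,"z":3,"jaw":3},
    {"ax":0,"ay":0,"az":0,"x":0,"y":0,"z":3,"jaw":3},
    {"ax":0,"ay":0,"az":0,"x":0,"y":0,"z":0,"jaw":3},
    {"ax":0,"ay":0,"az":0,"x":0,"y":0,"z":0,"jaw":3},
  ],
)

```text
time_s: 2.58
eef_pos: [478.1, 311.6, 140.4]
eef_rot: [-0.0, 0.722, 0.692, -0.002]
contact_force: [0.2, 0.2, 1.4]
grip_width: 0.352
grasp_force: 0.0
```

```bash
python3 - <<'E'
from h import *
togo([479,312.5,40],[0,0,-1],[.999,-.046,0])
E
```

```text
t2.58 tcp [478.1 311.6 140.4] x [ 0.  1. -0.] y [ 1. -0. -0.] z [-0. -0. -1.] F [0.2 0.2 1.4] w30.1 g0 q [-0.9  0.3  0.4  1.7 -0.1  1.2 -0.6]
shift cm [ 0.1  0.1 10. ]
turn deg [-0.2  0.1  0.2]
```

>>> arm_command(
  motion=[
    {"ax":0,"ay":0,"az":0,"x":0.1,"y":0.1,"z":2.6,"jaw":3},
    {"ax":0,"ay":0,"az":0,"x":0,"y":0,"z":2.6,"jaw":3},
    {"ax":0,"ay":0,"az":0,"x":0,"y":0,"z":2.6,"jaw":3},
    {"ax":0,"ay":0,"az":0,"x":0,"y":0,"z":2.4,"jaw":3},
    {"ax":0,"ay":0,"az":0,"x":0,"y":0,"z":0,"jaw":3},
    {"ax":0,"ay":0,"az":0,"x":0,"y":0,"z":0,"jaw":0},
    {"ax":0,"ay":0,"az":0,"x":0,"y":0,"z":0,"jaw":0},
    {"ax":0,"ay":0,"az":0,"x":0,"y":0,"z":0,"jaw":0},
    {"ax":0,"ay":0,"az":0,"x":0,"y":0,"z":0,"jaw":0},
    {"ax":0,"ay":0,"az":0,"x":0,"y":0,"z":0,"jaw":0},
    {"ax":0,"ay":0,"az":0,"x":0,"y":0,"z":0,"jaw":0},
  ],
  grip_force=30,
)

```text
time_s: 3.5
eef_pos: [477.2, 313.9, 41.0]
eef_rot: [-0.002, 0.722, 0.692, -0.002]
contact_force: [-12.8, -2.0, 2.4]
grip_width: 0.105
grasp_force: 29.3
```

```bash
python3 - <<'E'
from h import *
tool()
# arc increments (tool frame fixed vertical: y=+case x, z=-up), 10 steps to 1.2 then tilt
th=np.linspace(0.022,1.2,17); x=-178*np.cos(th); z=178*np.sin(th)
print(np.c_[np.diff(x),-np.diff(z)]/10)
E
```

```text
t3.50 tcp [477.2 313.9  41. ] x [ 0.  1. -0.] y [ 1. -0. -0.] z [-0.  0. -1.] F [-12.8  -2.    2.4] w8.9 g29 q [-0.9  0.5  0.4  1.8 -0.2  1.  -0.5]
[[ 0.1 -1.3]
 [ 0.2 -1.3]
 [ 0.3 -1.3]
 [ 0.4 -1.3]
 [ 0.5 -1.2]
 [ 0.5 -1.2]
 [ 0.6 -1.1]
 [ 0.7 -1.1]
 [ 0.8 -1. ]
 [ 0.9 -1. ]
 [ 0.9 -0.9]
 [ 1.  -0.8]
 [ 1.1 -0.8]
 [ 1.1 -0.7]
 [ 1.2 -0.6]
 [ 1.2 -0.5]]
```

>>> arm_command(
  motion=[
    {"ax":0,"ay":0,"az":0,"x":0,"y":0,"z":-1.3,"jaw":0},
    {"ax":0,"ay":0,"az":0,"x":0,"y":0.1,"z":-1.3,"jaw":0},
    {"ax":0,"ay":0,"az":0,"x":0,"y":0.3,"z":-1.3,"jaw":0},
    {"ax":0,"ay":0,"az":0,"x":0,"y":0.4,"z":-1.3,"jaw":0},
    {"ax":0,"ay":0,"az":0,"x":0,"y":0.5,"z":-1.2,"jaw":0},
    {"ax":0,"ay":0,"az":0,"x":0,"y":0.5,"z":-1.2,"jaw":0},
    {"ax":0,"ay":0,"az":0,"x":0,"y":0.6,"z":-1.1,"jaw":0},
    {"ax":0,"ay":0,"az":0,"x":0,"y":0.7,"z":-1.1,"jaw":0},
    {"ax":0,"ay":0,"az":0,"x":0,"y":0,"z":0,"jaw":0},
  ],
)

```text
time_s: 4.25
eef_pos: [509.9, 312.5, 142.4]
eef_rot: [-0.002, 0.722, 0.692, 0.0]
contact_force: [-17.8, -4.3, 13.4]
grip_width: 0.102
grasp_force: 30.5
```

>>> arm_command(
  motion=[
    {"ax":0,"ay":0,"az":0,"x":0,"y":0.5,"z":-1.0,"jaw":0},
    {"ax":0,"ay":0,"az":0,"x":0,"y":0.8,"z":-1.0,"jaw":0},
    {"ax":0,"ay":0,"az":0,"x":0,"y":0.9,"z":-0.9,"jaw":0},
    {"ax":0,"ay":0,"az":0,"x":0,"y":1.0,"z":-0.8,"jaw":0},
    {"ax":0,"ay":0,"az":0,"x":0,"y":1.1,"z":-0.8,"jaw":0},
    {"ax":0,"ay":0,"az":0,"x":0,"y":1.1,"z":-0.7,"jaw":0},
    {"ax":0,"ay":0,"az":0,"x":0,"y":1.1,"z":-0.6,"jaw":0},
    {"ax":0,"ay":0,"az":0,"x":0,"y":1.1,"z":-0.5,"jaw":0},
    {"ax":0,"ay":0,"az":0,"x":0,"y":0.6,"z":-0.2,"jaw":0},
    {"ax":0,"ay":0,"az":0,"x":0,"y":0,"z":0,"jaw":0},
  ],
)

```text
time_s: 5.08
eef_pos: [594.9, 309.0, 208.6]
eef_rot: [0.0, 0.722, 0.692, 0.004]
contact_force: [-3.3, -0.1, 11.1]
grip_width: 0.096
grasp_force: 31.0
```

>>> arm_command(
  motion=[
    {"ax":0,"ay":0,"az":0,"x":0,"y":0,"z":0,"jaw":3.5},
    {"ax":0,"ay":0,"az":0,"x":0,"y":0,"z":0,"jaw":3.5},
    {"ax":0,"ay":0,"az":0,"x":0,"y":0,"z":0,"jaw":3.5},
    {"ax":0,"ay":0,"az":0,"x":0,"y":0,"z":0,"jaw":3.5},
    {"ax":0,"ay":0,"az":0,"x":0,"y":0,"z":-2,"jaw":3.5},
    {"ax":0,"ay":0,"az":0,"x":0,"y":0,"z":-2,"jaw":3.5},
    {"ax":0,"ay":0,"az":0,"x":0,"y":0,"z":-2,"jaw":3.5},
    {"ax":0,"ay":0,"az":0,"x":-2,"y":-3,"z":0,"jaw":0},
    {"ax":0,"ay":0,"az":0,"x":-2,"y":-3,"z":0,"jaw":0},
    {"ax":0,"ay":0,"az":0,"x":-2,"y":-3,"z":0,"jaw":0},
    {"ax":0,"ay":0,"az":0,"x":-2,"y":-3,"z":0,"jaw":0},
    {"ax":0,"ay":0,"az":0,"x":-4,"y":0,"z":0,"jaw":0},
    {"ax":0,"ay":0,"az":0,"x":-4,"y":0,"z":0,"jaw":0},
    {"ax":0,"ay":0,"az":0,"x":-4,"y":0,"z":0,"jaw":0},
    {"ax":0,"ay":0,"az":0,"x":-4,"y":0,"z":0,"jaw":0},
    {"ax":0,"ay":0,"az":0,"x":0,"y":0,"z":0,"jaw":0},
  ],
)

```text
time_s: 6.42
eef_pos: [462.7, 64.7, 263.3]
eef_rot: [0.001, 0.726, 0.687, 0.0]
contact_force: [0.6, -1.5, 0.1]
grip_width: -0.004
grasp_force: 0.0
```

```bash
python3 - <<'E'
from h import *
tool()
s=snapshot("top"); im=s["image"][150:280,80:260].astype(float)
im=255*(im/255)**0.45
cv2.imwrite("pics/c2.png",cv2.resize(im.astype(np.uint8)[:,:,::-1],None,fx=4.4,fy=4.4,interpolation=cv2.INTER_CUBIC))
E
```

```text
t6.42 tcp [462.7  64.7 263.3] x [ 0.1  1.  -0. ] y [ 1.  -0.1  0. ] z [ 0. -0. -1.] F [ 0.6 -1.5  0.1] w-0.3 g0 q [-0.8  0.   0.6  1.8 -0.   1.4 -0.2]
```

View pics/c2.png

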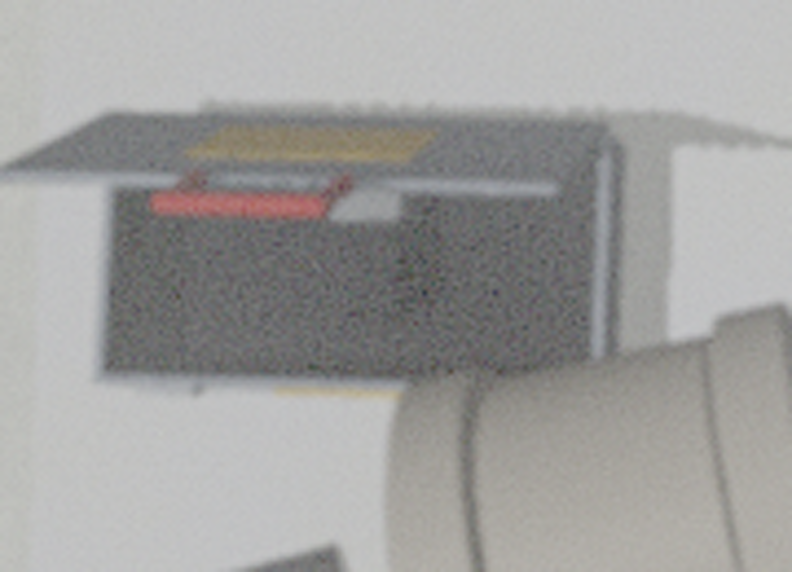

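The lid stays up. A light-grey patch about 36 mm wide shows at crop (330-400, 190-220), which is the spare's band, with a dark shadow to its right down to row ~305. I'll average frames to see the pack's outline.

```bash
python3 - <<'E'
from h import *
S=[snapshot("top") for _ in range(16)]; s=S[0]
A=np.mean([k["image"].astype(float) for k in S],0); np.save("avg.npy",A)
im=A[185:240,100:225]; im=np.clip(im*4,0,255)
cv2.imwrite("pics/c3.png",cv2.resize(im.astype(np.uint8)[:,:,::-1],None,fx=6.4,fy=6.4,interpolation=cv2.INTER_CUBIC))
print("band edges/ctr z39",plane(s,[(80+330/4.4,150+205/4.4),(80+400/4.4,150+205/4.4)],39))
# case inner corners at rim z52
print("rim near corners",plane(s,[(80+103/4.4,150+378/4.4)],52), proj(s,[[587-.5,307,39],[519,310,52]]))
E
```

```text
band edges/ctr z39 [[613.7 322.6  39. ]
 [612.9 284.8  39. ]]
rim near corners [[522.7 438.7  52. ]] [[161.5 207.9]
 [158.4 236.5]]
```

View pics/c3.png

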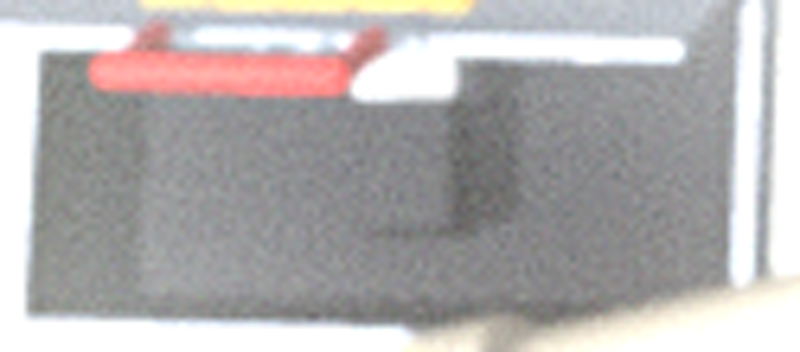

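```bash
python3 - <<'E'
from h import *
s=snapshot("top")
f=lambda u,v:(100+u/6.4,185+v/6.4)
print(plane(s,[f(458,65),f(447,222),f(352,95),f(458,100),f(400,232)],39)); print(plane(s,[f(400,236)],5))
togo([515,306,200],[.296,-.0136,-.955],[.046,.999,0])
E
```

```text
[[616.3 283.3  39. ]
 [558.3 287.1  39. ]
 [606.  322.6  39. ]
 [603.3 283.2  39. ]
 [555.  304.4  39. ]]
[[555.6 314.4   5. ]]
t7.32 tcp [462.8  73.7 262.3] x [ 0.  1. -0.] y [ 1. -0. -0.] z [-0. -0. -1.] F [-0.3  0.2 -0.2] w0.0 g0 q [-0.8  0.   0.6  1.8 -0.   1.4 -0.3]
shift cm [23.4  4.2  6.2]
turn deg [-13.5 -13.5 -89.1]
```

>>> arm_command(
  motion=[
    {"ax":0,"ay":0,"az":0,"x":2.86,"y":0.96,"z":0.9,"jaw":6},
    {"ax":0,"ay":0,"az":0,"x":2.86,"y":0.96,"z":0.9,"jaw":6},
    {"ax":0,"ay":0,"az":0,"x":2.86,"y":0.96,"z":0.9,"jaw":6},
    {"ax":0,"ay":0,"az":0,"x":2.86,"y":0.96,"z":0.9,"jaw":6},
    {"ax":0,"ay":0,"az":0,"x":2.86,"y":0.96,"z":0.9,"jaw":6},
    {"ax":0,"ay":0,"az":0,"x":2.86,"y":0.96,"z":0.9,"jaw":6},
    {"ax":0,"ay":0,"az":0,"x":2.86,"y":0.96,"z":0.9,"jaw":6},
    {"ax":0,"ay":0,"az":0,"x":2.86,"y":0.96,"z":0.9,"jaw":6},
    {"ax":0,"ay":0,"az":-6.9,"x":0,"y":0,"z":0,"jaw":6},
    {"ax":0,"ay":0,"az":-6.9,"x":0,"y":0,"z":0,"jaw":6},
    {"ax":0,"ay":0,"az":-6.9,"x":0,"y":0,"z":0,"jaw":6},
    {"ax":0,"ay":0,"az":-6.9,"x":0,"y":0,"z":0,"jaw":6},
    {"ax":0,"ay":0,"az":-6.9,"x":0,"y":0,"z":0,"jaw":6},
    {"ax":0,"ay":0,"az":-6.9,"x":0,"y":0,"z":0,"jaw":6},
    {"ax":0,"ay":0,"az":-6.9,"x":0,"y":0,"z":0,"jaw":6},
    {"ax":0,"ay":0,"az":-6.9,"x":0,"y":0,"z":0,"jaw":6},
    {"ax":0,"ay":0,"az":-6.9,"x":0,"y":0,"z":0,"jaw":6},
    {"ax":0,"ay":0,"az":-6.9,"x":0,"y":0,"z":0,"jaw":6},
    {"ax":0,"ay":0,"az":-6.9,"x":0,"y":0,"z":0,"jaw":6},
    {"ax":0,"ay":0,"az":-6.9,"x":0,"y":0,"z":0,"jaw":6},
  ],
)

```text
time_s: 8.98
eef_pos: [549.4, 298.9, 190.0]
eef_rot: [-0.0, 0.081, 0.997, -0.0]
contact_force: [0.1, 0.4, -0.2]
grip_width: 0.7
grasp_force: 0.0
```

>>> arm_command(
  motion=[
    {"ax":0,"ay":0,"az":-6.9,"x":0,"y":0,"z":0,"jaw":6},
    {"ax":0,"ay":-5.8,"az":0,"x":0,"y":0,"z":0,"jaw":6},
    {"ax":0,"ay":-5.8,"az":0,"x":0,"y":0,"z":0,"jaw":6},
    {"ax":0,"ay":-5.8,"az":0,"x":0,"y":0,"z":0,"jaw":6},
    {"ax":0,"ay":0,"az":0,"x":0,"y":0,"z":0,"jaw":6},
    {"ax":0,"ay":0,"az":0,"x":0,"y":0,"z":0,"jaw":6},
  ],
)

```text
time_s: 9.48
eef_pos: [547.4, 299.6, 189.8]
eef_rot: [0.15, 0.023, 0.988, -0.004]
contact_force: [1.2, 0.3, -0.2]
grip_width: 0.706
grasp_force: 0.0
```

```bash
python3 - <<'E'
from h import *
z=np.array([.296,-.0136,-.955]);P=np.array([592,303.5,13])
togo(P-130*z,z,[.055,.999,0]); togo(P,z,[.055,.999,0])
E
```

```text
t9.48 tcp [547.4 299.6 189.8] x [-1.   0.  -0.3] y [ 0.  1. -0.] z [ 0.3 -0.  -1. ] F [ 1.2  0.3 -0.2] w60.3 g0 q [-0.8  0.2  0.2  1.7  0.2  1.   0.8]
shift cm [1.  0.6 5.2]
turn deg [-0.   0.   0.5]
t9.48 tcp [547.4 299.6 189.8] x [-1.   0.  -0.3] y [ 0.  1. -0.] z [ 0.3 -0.  -1. ] F [ 1.2  0.3 -0.2] w60.3 g0 q [-0.8  0.2  0.2  1.7  0.2  1.   0.8]
shift cm [ 1.   0.6 18.2]
turn deg [-0.   0.   0.5]
```

Descend in two stages, the first stopping with the tips around the pack's upper part to feel for contact.

>>> arm_command(
  motion=[
    {"ax":0,"ay":0,"az":0,"x":0.5,"y":0.3,"z":2,"jaw":6},
    {"ax":0,"ay":0,"az":0,"x":0.5,"y":0.3,"z":2.5,"jaw":6},
    {"ax":0,"ay":0,"az":0,"x":0,"y":0,"z":2.5,"jaw":6},
    {"ax":0,"ay":0,"az":0,"x":0,"y":0,"z":2.5,"jaw":6},
    {"ax":0,"ay":0,"az":0,"x":0,"y":0,"z":2.5,"jaw":6},
    {"ax":0,"ay":0,"az":0,"x":0,"y":0,"z":2,"jaw":6},
    {"ax":0,"ay":0,"az":0,"x":0,"y":0,"z":1.6,"jaw":6},
    {"ax":0,"ay":0,"az":0,"x":0,"y":0,"z":0,"jaw":6},
  ],
)

```text
time_s: 10.15
eef_pos: [587.2, 300.8, 34.8]
eef_rot: [0.149, 0.025, 0.988, -0.006]
contact_force: [-0.6, -0.5, 0.3]
grip_width: 0.703
grasp_force: 0.0
```

>>> arm_command(
  motion=[
    {"ax":0,"ay":0,"az":0,"x":0,"y":0,"z":1,"jaw":6},
    {"ax":0,"ay":0,"az":0,"x":0,"y":0,"z":1,"jaw":6},
    {"ax":0,"ay":0,"az":0,"x":0,"y":0,"z":0.4,"jaw":6},
    {"ax":0,"ay":0,"az":0,"x":0,"y":0,"z":0,"jaw":6},
    {"ax":0,"ay":0,"az":0,"x":0,"y":0,"z":0,"jaw":6},
  ],
)

```text
time_s: 10.57
eef_pos: [594.0, 302.9, 15.8]
eef_rot: [0.151, 0.024, 0.988, -0.004]
contact_force: [-0.8, 0.5, 0.5]
grip_width: 0.703
grasp_force: 0.0
```

>>> arm_command(
  motion=[
    {"ax":0,"ay":0,"az":0,"x":0,"y":0,"z":0,"jaw":2},
    {"ax":0,"ay":0,"az":0,"x":0,"y":0,"z":0,"jaw":2},
    {"ax":0,"ay":0,"az":0,"x":0,"y":0,"z":0,"jaw":2},
    {"ax":0,"ay":0,"az":0,"x":0,"y":0,"z":0,"jaw":2},
    {"ax":0,"ay":0,"az":0,"x":0,"y":0,"z":0,"jaw":2},
    {"ax":0,"ay":0,"az":0,"x":0,"y":0,"z":0,"jaw":2},
  ],
  grip_force=40,
)

```text
time_s: 11.07
eef_pos: [594.3, 303.6, 16.7]
eef_rot: [0.152, 0.024, 0.988, -0.003]
contact_force: [-2.8, -0.3, 6.1]
grip_width: 0.417
grasp_force: 40.1
```

>>> arm_command(
  motion=[
    {"ax":0,"ay":0,"az":0,"x":0,"y":0,"z":-1,"jaw":2},
    {"ax":0,"ay":0,"az":0,"x":0,"y":0,"z":-2,"jaw":2},
    {"ax":0,"ay":0,"az":0,"x":0,"y":0,"z":-2.5,"jaw":2},
    {"ax":0,"ay":0,"az":0,"x":0,"y":0,"z":-2.5,"jaw":2},
    {"ax":0,"ay":0,"az":0,"x":0,"y":0,"z":-2.5,"jaw":2},
    {"ax":0,"ay":0,"az":0,"x":0,"y":0,"z":-2.5,"jaw":2},
    {"ax":0,"ay":0,"az":0,"x":1.5,"y":0,"z":-1,"jaw":2},
    {"ax":0,"ay":0,"az":0,"x":2,"y":0,"z":0,"jaw":2},
    {"ax":0,"ay":0,"az":0,"x":2,"y":0,"z":0,"jaw":2},
    {"ax":0,"ay":0,"az":0,"x":1.5,"y":-2,"z":0,"jaw":2},
    {"ax":0,"ay":5.8,"az":0,"x":0,"y":-2,"z":0,"jaw":2},
    {"ax":0,"ay":5.8,"az":0,"x":0,"y":-2,"z":0,"jaw":2},
    {"ax":0,"ay":5.8,"az":0,"x":0,"y":-2,"z":0,"jaw":2},
    {"ax":0,"ay":0,"az":0,"x":0,"y":-3,"z":0,"jaw":2},
    {"ax":0,"ay":0,"az":0,"x":0,"y":0,"z":0,"jaw":2},
  ],
)

```text
time_s: 12.32
eef_pos: [481.4, 190.5, 127.9]
eef_rot: [-0.001, 0.029, 1.0, -0.002]
contact_force: [0.0, -1.8, -1.6]
grip_width: 0.412
grasp_force: 39.8
```

```bash
python3 - <<'E'
from h import *
tool()
s=snapshot("top");c=snapshot("scene")
a=cv2.resize(s["image"][165:265,285:385],None,fx=4,fy=4,interpolation=cv2.INTER_CUBIC)
b=cv2.resize(c["image"][160:230,220:310],(514,400),interpolation=cv2.INTER_CUBIC)
o=np.hstack([a,b])[:,:800].astype(float)*1.5
cv2.imwrite("pics/c4.png",np.clip(o,0,255).astype(np.uint8)[:,:,::-1])
E
```

```text
t12.32 tcp [481.4 190.5 127.9] x [-1.   0.1  0. ] y [ 0.1  1.  -0. ] z [-0. -0. -1.] F [ 0.  -1.8 -1.6] w35.2 g40 q [-0.7  0.2  0.2  1.8 -0.1  1.1  1.1]
```

View pics/c4.png

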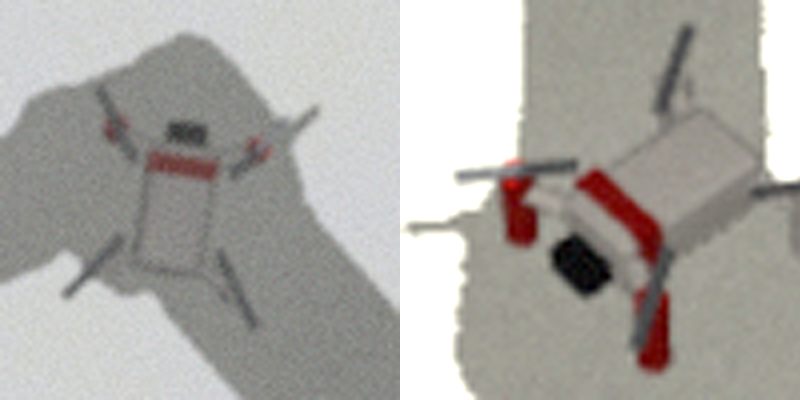

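```bash
cat >> h.py <<'E'
def quad(P):  # FL FR BR BL world xy
    P=np.array(P)[:,:2]; c=P.mean(0); d=(P[0]+P[1]-P[2]-P[3])/2; l=(P[0]+P[3]-P[1]-P[2])/2
    e=np.arctan2(d[1],d[0]);f=np.arctan2(-l[0],l[1]); return c,np.linalg.norm(d),np.linalg.norm(l),e,f
E
python3 - <<'E'
from h import *
s=snapshot("top");c=snapshot("scene")
f=lambda u,v:(285+u/4,165+v/4); g=lambda u,v:(220+u/5.71,160+v/5.71)
for z in (42,48): print("props",quad(plane(s,[f(118,124),f(275,143),f(237,288),f(93,267)],z)))
h=plane(s,[f(150,152),f(217,160),f(204,275),f(135,268)],45);print("hull",quad(h),h[:,:2])
# scene: red leg bottoms
print("legs scene z0",plane(c,[g(522,240),g(655,365)],2)[:,:2])
print("hull back corners scene",plane(c,[g(703,108),g(765,160)],45)[:,:2])
E
```

```text
props (array([558.8, -88.9]), np.float64(85.94084185024828), np.float64(88.00532120312808), np.float64(-0.23984866248141262), np.float64(-0.1521905273220291))
props (array([558.4, -88.5]), np.float64(85.4669542892898), np.float64(87.5200498685862), np.float64(-0.23984866248141246), np.float64(-0.1521905273220289))
hull (array([553.8, -86.1]), np.float64(67.56896968392253), np.float64(39.5335850793344), np.float64(-0.14562245984268832), np.float64(-0.12968665210563912)) [[ 589.9  -71.7]
 [ 584.5 -110.4]
 [ 518.  -101.1]
 [ 522.7  -61.4]]
legs scene z0 [[492.8  -1.1]
 [511.6  77.2]]
hull back corners scene [[419.7  34.5]
 [427.5  69.3]]
```

>>> arm_command(
  motion=[
    {"ax":0,"ay":0,"az":0,"x":-1.91,"y":-2.59,"z":0,"jaw":2},
    {"ax":0,"ay":0,"az":0,"x":-1.91,"y":-2.59,"z":0,"jaw":2},
    {"ax":0,"ay":0,"az":0,"x":-1.91,"y":-2.59,"z":0,"jaw":2},
    {"ax":0,"ay":0,"az":0,"x":-1.91,"y":-2.59,"z":0,"jaw":2},
    {"ax":0,"ay":0,"az":0,"x":-1.91,"y":-2.59,"z":0,"jaw":2},
    {"ax":0,"ay":0,"az":0,"x":-1.91,"y":-2.59,"z":0,"jaw":2},
    {"ax":0,"ay":0,"az":0,"x":-1.91,"y":-2.59,"z":0,"jaw":2},
    {"ax":0,"ay":0,"az":0,"x":-1.91,"y":-2.59,"z":0,"jaw":2},
    {"ax":0,"ay":0,"az":0,"x":-1.91,"y":-2.59,"z":0,"jaw":2},
    {"ax":0,"ay":0,"az":0,"x":-1.91,"y":-2.59,"z":0,"jaw":2},
    {"ax":0,"ay":0,"az":0,"x":-1.91,"y":-2.59,"z":0,"jaw":2},
    {"ax":0,"ay":-5.8,"az":0,"x":0,"y":0,"z":0,"jaw":2},
    {"ax":0,"ay":-5.8,"az":0,"x":0,"y":0,"z":0,"jaw":2},
    {"ax":0,"ay":-5.8,"az":0,"x":0,"y":0,"z":0,"jaw":2},
    {"ax":0,"ay":0,"az":0,"x":0,"y":0,"z":0,"jaw":2},
    {"ax":0,"ay":0,"az":0,"x":0,"y":0,"z":0,"jaw":2},
  ],
)

```text
time_s: 13.85
eef_pos: [673.9, -94.4, 127.3]
eef_rot: [0.149, 0.023, 0.989, -0.003]
contact_force: [0.6, 0.4, -1.0]
grip_width: 0.42
grasp_force: 39.8
```

```bash
python3 - <<'E'
from h import *
togo([675,-106,13],[.296,-.0136,-.955],[.055,.999,0])
c=snapshot("scene");s=snapshot("top")
g=lambda u,v:(220+(u-400)/5.71,160+v/5.71)
print("legs",plane(c,[g(522,240),g(655,365)],2)[:,:2]);print("hull back",plane(c,[g(703,108),g(765,160)],45)[:,:2])
a=c["image"][140:260,150:330]; cv2.imwrite("pics/c5.png",cv2.resize(a,None,fx=4.4,fy=4.4,interpolation=cv2.INTER_CUBIC)[:,:,::-1])
E
```

```text
t13.85 tcp [673.9 -94.4 127.3] x [-1.   0.  -0.3] y [0. 1. 0.] z [ 0.3 -0.  -1. ] F [ 0.6  0.4 -1. ] w35.8 g40 q [-0.2  0.4  0.4  1.7 -0.2  0.8  1.8]
shift cm [ 3.2 -1.2 11. ]
turn deg [ 0.1 -0.1  0.4]
legs [[ 595.6 -131.2]
 [ 610.6  -48.3]]
hull back [[521.7 -94.1]
 [527.9 -57.4]]
```

View pics/c5.png

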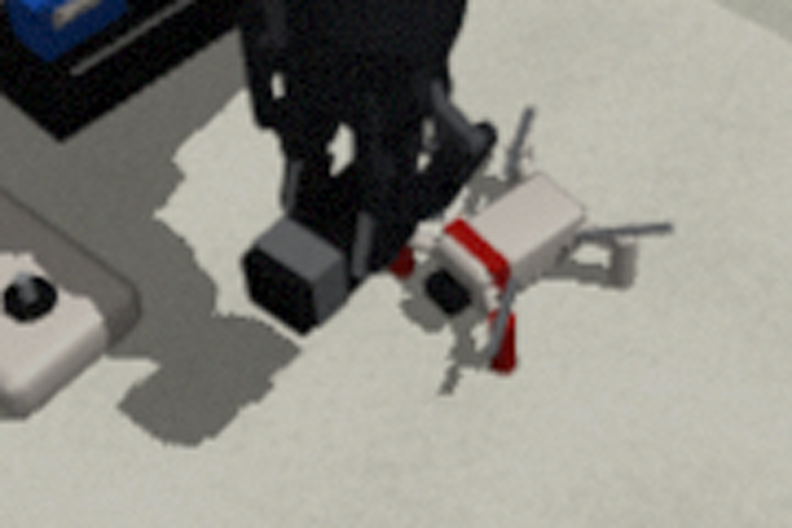

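>>> arm_command(
  motion=[
    {"ax":0,"ay":0,"az":0,"x":0.8,"y":-0.4,"z":2.5,"jaw":2},
    {"ax":0,"ay":0,"az":0,"x":0.8,"y":-0.4,"z":2.5,"jaw":2},
    {"ax":0,"ay":0,"az":0,"x":0.8,"y":-0.4,"z":2.5,"jaw":2},
    {"ax":0,"ay":0,"az":0,"x":0.5,"y":0,"z":2,"jaw":2},
    {"ax":0,"ay":0,"az":0,"x":0.3,"y":0,"z":1,"jaw":2},
    {"ax":0,"ay":0,"az":0,"x":0,"y":0,"z":0.3,"jaw":2},
    {"ax":0,"ay":0,"az":0,"x":0,"y":0,"z":0,"jaw":2},
    {"ax":0,"ay":0,"az":0,"x":0,"y":0,"z":0,"jaw":2},
  ],
)

```text
time_s: 14.62
eef_pos: [679.0, -108.4, 17.3]
eef_rot: [0.152, 0.024, 0.988, -0.004]
contact_force: [0.6, -1.0, -1.2]
grip_width: 0.42
grasp_force: 39.8
```

>>> arm_command(
  motion=[
    {"ax":0,"ay":0,"az":0,"x":0.1,"y":0,"z":0.3,"jaw":2},
    {"ax":0,"ay":0,"az":0,"x":0.1,"y":0,"z":0.2,"jaw":2},
    {"ax":0,"ay":0,"az":0,"x":0,"y":0,"z":0,"jaw":2},
    {"ax":0,"ay":0,"az":0,"x":0,"y":0,"z":0,"jaw":2},
  ],
)

```text
time_s: 14.95
eef_pos: [678.1, -108.6, 11.7]
eef_rot: [0.153, 0.024, 0.988, -0.004]
contact_force: [1.2, -0.1, 3.2]
grip_width: 0.419
grasp_force: 40.1
```

>>> arm_command(
  motion=[
    {"ax":0,"ay":0,"az":0,"x":0,"y":0,"z":0,"jaw":5.5},
    {"ax":0,"ay":0,"az":0,"x":0,"y":0,"z":0,"jaw":5.5},
    {"ax":0,"ay":0,"az":0,"x":0,"y":0,"z":0,"jaw":5.5},
    {"ax":0,"ay":0,"az":0,"x":0,"y":0,"z":0,"jaw":5.5},
    {"ax":0,"ay":0,"az":0,"x":0,"y":0,"z":0,"jaw":5.5},
    {"ax":0,"ay":0,"az":0,"x":0,"y":0,"z":-1.5,"jaw":5.5},
    {"ax":0,"ay":0,"az":0,"x":0,"y":0,"z":-2.5,"jaw":5.5},
    {"ax":0,"ay":0,"az":0,"x":0,"y":0,"z":-3,"jaw":5.5},
    {"ax":0,"ay":0,"az":0,"x":0,"y":0,"z":-3,"jaw":5.5},
    {"ax":0,"ay":0,"az":0,"x":0,"y":0,"z":-2,"jaw":5.5},
    {"ax":0,"ay":5.8,"az":0,"x":0,"y":0,"z":0,"jaw":5.5},
    {"ax":0,"ay":5.8,"az":0,"x":0,"y":0,"z":0,"jaw":5.5},
    {"ax":0,"ay":5.8,"az":0,"x":0,"y":0,"z":0,"jaw":5.5},
    {"ax":0,"ay":0,"az":0,"x":0,"y":2,"z":-3.5,"jaw":3.5},
    {"ax":0,"ay":0,"az":0,"x":0,"y":2,"z":-3.5,"jaw":3.5},
    {"ax":0,"ay":0,"az":0,"x":0,"y":2,"z":-3.5,"jaw":3.5},
    {"ax":0,"ay":0,"az":0,"x":0,"y":2,"z":-3.5,"jaw":3.5},
    {"ax":0,"ay":0,"az":0,"x":2,"y":2,"z":-3,"jaw":3.5},
    {"ax":0,"ay":0,"az":0,"x":2,"y":2,"z":0,"jaw":3.5},
    {"ax":0,"ay":0,"az":0,"x":0,"y":0,"z":0,"jaw":3.5},
  ],
)

```text
time_s: 16.62
eef_pos: [605.9, 20.4, 297.6]
eef_rot: [0.002, 0.021, 1.0, 0.002]
contact_force: [0.6, 1.0, -0.9]
grip_width: 0.41
grasp_force: 0.0
```

>>> arm_command(
  motion=[
    {"ax":0,"ay":0,"az":7,"x":0,"y":0,"z":0,"jaw":3.5},
    {"ax":0,"ay":0,"az":7,"x":0,"y":0,"z":0,"jaw":3.5},
    {"ax":0,"ay":0,"az":7,"x":0,"y":0,"z":0,"jaw":3.5},
    {"ax":0,"ay":0,"az":7,"x":0,"y":0,"z":0,"jaw":3.5},
    {"ax":0,"ay":0,"az":7,"x":0,"y":0,"z":0,"jaw":3.5},
    {"ax":0,"ay":0,"az":7,"x":0,"y":0,"z":0,"jaw":3.5},
    {"ax":0,"ay":0,"az":7,"x":0,"y":0,"z":0,"jaw":3.5},
    {"ax":0,"ay":0,"az":7,"x":0,"y":0,"z":0,"jaw":3.5},
    {"ax":0,"ay":0,"az":7,"x":0,"y":0,"z":0,"jaw":3.5},
    {"ax":0,"ay":0,"az":7,"x":0,"y":0,"z":0,"jaw":3.5},
    {"ax":0,"ay":0,"az":7,"x":0,"y":0,"z":0,"jaw":3.5},
    {"ax":0,"ay":0,"az":7,"x":0,"y":0,"z":0,"jaw":3.5},
    {"ax":0,"ay":0,"az":6,"x":0,"y":0,"z":0,"jaw":3.5},
    {"ax":0,"ay":0,"az":0,"x":0,"y":0,"z":0,"jaw":3.5},
    {"ax":0,"ay":0,"az":0,"x":0,"y":0,"z":0,"jaw":3.5},
  ],
)

```text
time_s: 17.87
eef_pos: [606.8, 14.9, 294.5]
eef_rot: [-0.0, 0.723, 0.691, -0.0]
contact_force: [-0.6, 0.3, -0.0]
grip_width: 0.41
grasp_force: 0.0
```

```bash
python3 - <<'E'
from h import *
togo([594,309,275],[0,0,-1],[.999,-.046,0])
s=snapshot("top");c=snapshot("scene")
for n,b in (("top",(100,150,230,260)),):
    m=mask(s,(0,120,40),(8,255,255),b)|mask(s,(172,120,40),(180,255,255),b)
    r,a,cc,ct=blob(m); print(a,r,plane(s,[r[0]],228))
a=cv2.resize(s["image"][130:280,280:400],(480,600),interpolation=cv2.INTER_CUBIC)
cv2.imwrite("pics/c6.png",np.clip(a[:,:,::-1]*1.5,0,255).astype(np.uint8))
E
```

```text
t17.87 tcp [606.8  14.9 294.5] x [ 0.  1. -0.] y [ 1. -0. -0.] z [-0. -0. -1.] F [-0.6  0.3 -0. ] w35.1 g0 q [-0.5  0.4  0.6  1.3 -0.2  1.5  0. ]
shift cm [29.3 -2.6  1.9]
turn deg [-0.  0.  0.]
191 ((134.0, 193.5), (5.0, 40.0), 90.0) [[598.6 305.4 228. ]]
```

View pics/c6.png

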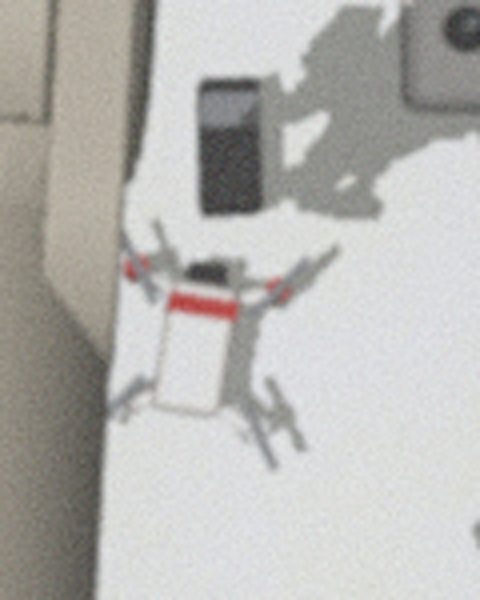

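>>> arm_command(
  motion=[
    {"ax":0,"ay":0,"az":0,"x":3.3,"y":-0.15,"z":0,"jaw":3.5},
    {"ax":0,"ay":0,"az":0,"x":3.3,"y":-0.15,"z":0,"jaw":3.5},
    {"ax":0,"ay":0,"az":0,"x":3.3,"y":-0.15,"z":0,"jaw":3.5},
    {"ax":0,"ay":0,"az":0,"x":3.3,"y":-0.15,"z":0,"jaw":3.5},
    {"ax":0,"ay":0,"az":0,"x":3.3,"y":-0.15,"z":0,"jaw":3.5},
    {"ax":0,"ay":0,"az":0,"x":3.3,"y":-0.15,"z":0,"jaw":3.5},
    {"ax":0,"ay":0,"az":0,"x":3.3,"y":-0.15,"z":0,"jaw":3.5},
    {"ax":0,"ay":0,"az":0,"x":3.2,"y":-0.15,"z":0,"jaw":3.5},
    {"ax":0,"ay":0,"az":0,"x":3.0,"y":-1.2,"z":0,"jaw":3.5},
    {"ax":0,"ay":0,"az":0,"x":0,"y":0,"z":0,"jaw":3.5},
    {"ax":0,"ay":0,"az":0,"x":0,"y":0,"z":1,"jaw":3.5},
    {"ax":0,"ay":0,"az":0,"x":0,"y":0,"z":1,"jaw":3.5},
    {"ax":0,"ay":0,"az":0,"x":0,"y":0,"z":0,"jaw":3.5},
    {"ax":0,"ay":0,"az":0,"x":0,"y":0,"z":0,"jaw":3.5},
  ],
)

```text
time_s: 19.13
eef_pos: [597.1, 307.0, 273.5]
eef_rot: [-0.0, 0.725, 0.689, -0.001]
contact_force: [-0.5, -0.2, 1.0]
grip_width: 0.413
grasp_force: 0.0
```

>>> arm_command(
  motion=[
    {"ax":0,"ay":0,"az":0,"x":0,"y":-0.1,"z":1.6,"jaw":3.5},
    {"ax":0,"ay":0,"az":0,"x":0,"y":0,"z":1.6,"jaw":3.5},
    {"ax":0,"ay":0,"az":0,"x":0,"y":0,"z":1.6,"jaw":3.5},
    {"ax":0,"ay":0,"az":0,"x":0,"y":0,"z":1.5,"jaw":3.5},
    {"ax":0,"ay":0,"az":0,"x":0,"y":0,"z":0,"jaw":3.5},
    {"ax":0,"ay":0,"az":0,"x":0,"y":0,"z":0,"jaw":0},
    {"ax":0,"ay":0,"az":0,"x":0,"y":0,"z":0,"jaw":0},
    {"ax":0,"ay":0,"az":0,"x":0,"y":0,"z":0,"jaw":0},
    {"ax":0,"ay":0,"az":0,"x":0,"y":0,"z":0,"jaw":0},
    {"ax":0,"ay":0,"az":0,"x":0,"y":0,"z":0,"jaw":0},
  ],
  grip_force=30,
)

```text
time_s: 19.97
eef_pos: [597.0, 308.4, 213.2]
eef_rot: [0.001, 0.724, 0.689, 0.001]
contact_force: [0.5, -1.6, 3.4]
grip_width: 0.099
grasp_force: 30.1
```

>>> arm_command(
  motion=[
    {"ax":0,"ay":0,"az":0,"x":0,"y":-1.3,"z":0.4,"jaw":0},
    {"ax":0,"ay":0,"az":0,"x":0,"y":-1.2,"z":0.5,"jaw":0},
    {"ax":0,"ay":0,"az":0,"x":0,"y":-1.2,"z":0.6,"jaw":0},
    {"ax":0,"ay":0,"az":0,"x":0,"y":-1.1,"z":0.7,"jaw":0},
    {"ax":0,"ay":0,"az":0,"x":0,"y":-1.1,"z":0.8,"jaw":0},
    {"ax":0,"ay":0,"az":0,"x":0,"y":-1.0,"z":0.8,"jaw":0},
    {"ax":0,"ay":0,"az":0,"x":0,"y":-0.9,"z":0.9,"jaw":0},
    {"ax":0,"ay":0,"az":0,"x":0,"y":-0.9,"z":1.0,"jaw":0},
    {"ax":0,"ay":0,"az":0,"x":0,"y":-0.8,"z":1.0,"jaw":0},
    {"ax":0,"ay":0,"az":0,"x":0,"y":0,"z":0,"jaw":0},
  ],
)

```text
time_s: 20.8
eef_pos: [504.1, 312.3, 143.2]
eef_rot: [0.003, 0.725, 0.689, 0.002]
contact_force: [20.1, 1.3, -17.6]
grip_width: 0.102
grasp_force: 29.1
```

>>> arm_command(
  motion=[
    {"ax":0,"ay":0,"az":0,"x":0,"y":0.2,"z":1.0,"jaw":0},
    {"ax":0,"ay":0,"az":0,"x":0,"y":-0.4,"z":1.2,"jaw":0},
    {"ax":0,"ay":0,"az":0,"x":0,"y":-0.5,"z":1.2,"jaw":0},
    {"ax":0,"ay":0,"az":0,"x":0,"y":-0.5,"z":1.2,"jaw":0},
    {"ax":0,"ay":0,"az":0,"x":0,"y":-0.4,"z":1.3,"jaw":0},
    {"ax":0,"ay":0,"az":0,"x":0,"y":-0.3,"z":1.3,"jaw":0},
    {"ax":0,"ay":0,"az":0,"x":0,"y":-0.2,"z":1.3,"jaw":0},
    {"ax":0,"ay":0,"az":0,"x":0,"y":-0.1,"z":1.0,"jaw":0},
    {"ax":0,"ay":0,"az":0,"x":0,"y":0,"z":0,"jaw":0},
    {"ax":0,"ay":0,"az":0,"x":0,"y":0,"z":0,"jaw":0},
  ],
)

```text
time_s: 21.63
eef_pos: [477.2, 313.7, 48.8]
eef_rot: [-0.001, 0.724, 0.69, -0.002]
contact_force: [-4.4, -2.1, -1.6]
grip_width: 0.091
grasp_force: 33.0
```

>>> arm_command(
  motion=[
    {"ax":0,"ay":0,"az":0,"x":0,"y":0,"z":0.4,"jaw":0},
    {"ax":0,"ay":0,"az":0,"x":0,"y":0,"z":0.4,"jaw":0},
    {"ax":0,"ay":0,"az":0,"x":0,"y":0,"z":0,"jaw":0},
    {"ax":0,"ay":0,"az":0,"x":0,"y":0,"z":0,"jaw":0},
  ],
)

```text
time_s: 21.97
eef_pos: [477.4, 315.7, 45.0]
eef_rot: [-0.002, 0.724, 0.69, -0.0]
contact_force: [-19.4, -7.8, 35.2]
grip_width: 0.101
grasp_force: 39.2
```

>>> arm_command(
  motion=[
    {"ax":0,"ay":0,"az":0,"x":0,"y":0,"z":-0.4,"jaw":3.5},
    {"ax":0,"ay":0,"az":0,"x":0,"y":0,"z":0,"jaw":3.5},
    {"ax":0,"ay":0,"az":0,"x":0,"y":0,"z":0,"jaw":3.5},
    {"ax":0,"ay":0,"az":0,"x":0,"y":0,"z":0,"jaw":3.5},
    {"ax":0,"ay":0,"az":0,"x":0,"y":0,"z":-2,"jaw":3.5},
    {"ax":0,"ay":0,"az":0,"x":0,"y":0,"z":-3,"jaw":3.5},
    {"ax":0,"ay":0,"az":0,"x":0,"y":0,"z":-3.5,"jaw":5},
    {"ax":0,"ay":0,"az":0,"x":0,"y":0,"z":-3.5,"jaw":5},
    {"ax":0,"ay":0,"az":0,"x":0,"y":0,"z":-3.5,"jaw":5},
    {"ax":0,"ay":0,"az":0,"x":0,"y":0,"z":-3.5,"jaw":5},
    {"ax":0,"ay":0,"az":0,"x":-3.47,"y":0.74,"z":0,"jaw":5},
    {"ax":0,"ay":0,"az":0,"x":-3.47,"y":0.74,"z":0,"jaw":5},
    {"ax":0,"ay":0,"az":0,"x":-3.47,"y":0.74,"z":0,"jaw":5},
    {"ax":0,"ay":0,"az":0,"x":-3.47,"y":0.74,"z":0,"jaw":5},
    {"ax":0,"ay":0,"az":0,"x":-3.47,"y":0.74,"z":0,"jaw":5},
    {"ax":0,"ay":0,"az":0,"x":-3.47,"y":0.74,"z":0,"jaw":5},
    {"ax":0,"ay":0,"az":0,"x":-3.47,"y":0.74,"z":0,"jaw":5},
    {"ax":0,"ay":0,"az":0,"x":-3.47,"y":0.74,"z":0,"jaw":5},
  ],
)

```text
time_s: 23.47
eef_pos: [524.8, 32.6, 235.5]
eef_rot: [-0.0, 0.724, 0.69, -0.0]
contact_force: [0.5, 0.4, -0.0]
grip_width: 0.586
grasp_force: 0.0
```

>>> arm_command(
  motion=[
    {"ax":0,"ay":0,"az":0,"x":-3.47,"y":0.74,"z":0,"jaw":5},
    {"ax":0,"ay":0,"az":0,"x":-3.47,"y":0.74,"z":0,"jaw":5},
    {"ax":0,"ay":0,"az":0,"x":-3.47,"y":0.74,"z":0,"jaw":5},
    {"ax":0,"ay":0,"az":0,"x":-3.47,"y":0.74,"z":0,"jaw":5},
    {"ax":0,"ay":0,"az":0,"x":-3.47,"y":0.74,"z":0,"jaw":5},
    {"ax":0,"ay":0,"az":0,"x":-3.47,"y":0.74,"z":0,"jaw":5},
    {"ax":0,"ay":0,"az":0,"x":-3.47,"y":0.74,"z":0,"jaw":5},
    {"ax":0,"ay":0,"az":0,"x":-3.47,"y":0.74,"z":0,"jaw":5},
    {"ax":0,"ay":0,"az":7,"x":0,"y":0,"z":0,"jaw":5},
    {"ax":0,"ay":0,"az":7,"x":0,"y":0,"z":0,"jaw":5},
    {"ax":0,"ay":0,"az":7,"x":0,"y":0,"z":0,"jaw":5},
    {"ax":0,"ay":0,"az":7,"x":0,"y":0,"z":0,"jaw":5},
    {"ax":0,"ay":0,"az":7,"x":0,"y":0,"z":0,"jaw":5},
    {"ax":0,"ay":0,"az":7,"x":0,"y":0,"z":0,"jaw":5},
    {"ax":0,"ay":0,"az":7,"x":0,"y":0,"z":0,"jaw":5},
    {"ax":0,"ay":0,"az":7,"x":0,"y":0,"z":0,"jaw":5},
    {"ax":0,"ay":0,"az":7,"x":0,"y":0,"z":0,"jaw":5},
    {"ax":0,"ay":0,"az":7,"x":0,"y":0,"z":0,"jaw":5},
    {"ax":0,"ay":0,"az":7,"x":0,"y":0,"z":0,"jaw":5},
    {"ax":0,"ay":0,"az":7,"x":0,"y":0,"z":0,"jaw":5},
  ],
)

```text
time_s: 25.13
eef_pos: [570.6, -245.7, 235.2]
eef_rot: [0.0, 1.0, 0.025, -0.0]
contact_force: [-0.2, -0.3, -0.2]
grip_width: 0.584
grasp_force: 0.0
```

```bash
python3 - <<'E'
from h import *
togo([590,-384.8,120],[0,0,-1],[-.106,-.9944,0])
s=snapshot("top");c=snapshot("scene")
cv2.imwrite("pics/t7.png",np.clip(s["image"].astype(float)*1.5,0,255).astype(np.uint8)[:,:,::-1])
a=cv2.resize(c["image"][80:180,120:260],None,fx=5.6,fy=5.6,interpolation=cv2.INTER_CUBIC); cv2.imwrite("pics/c7.png",a[:,:,::-1])
E
```

```text
t25.13 tcp [ 570.6 -245.7  235.2] x [ 1.   0.1 -0. ] y [ 0.1 -1.   0. ] z [-0. -0. -1.] F [-0.2 -0.3 -0.2] w49.9 g0 q [-0.4  0.6  1.1  1.4 -0.5  1.5 -0.8]
shift cm [ 1.2 14.  11.5]
turn deg [0. 0. 9.]
```

View pics/c7.png

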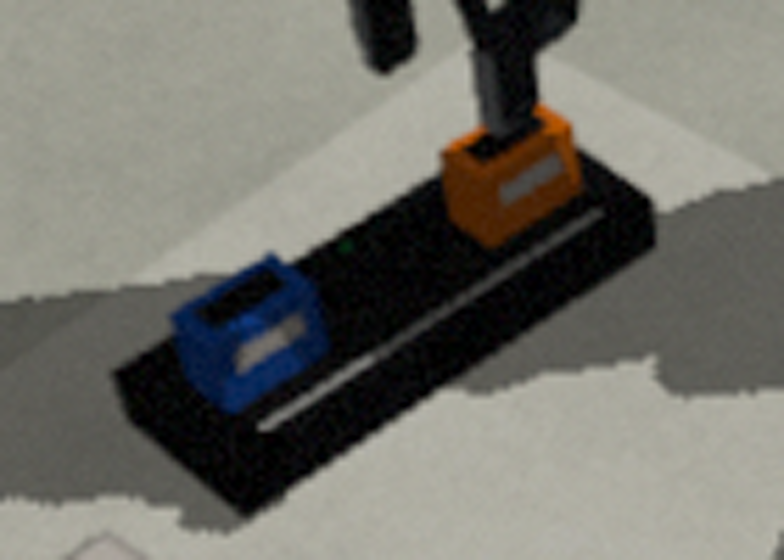

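View pics/t7.png

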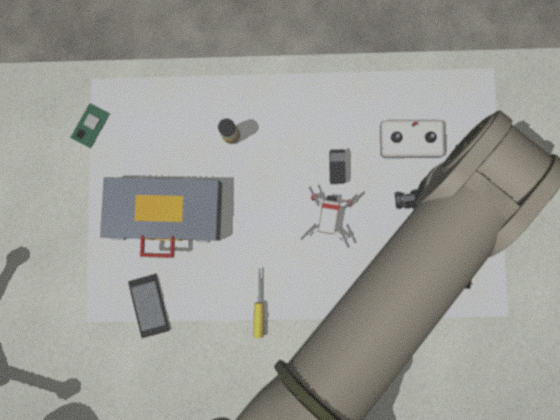

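```bash
python3 - <<'E'
from h import *
s=snapshot("top");c=snapshot("scene");g=lambda u,v:(120+u/5.6,80+v/5.6)
print("blue",two(s,(462.3,199),c,g(245,296))); 
print("blue scene top corners z72",plane(c,[g(172,320),g(275,257),g(324,296),g(222,362)],72)[:,:2])
print("orange corner",plane(c,[g(443,155),g(575,125)],72)[:,:2])
q=state()["joint_positions"];print(np.round(q,2))
f=lambda u,v:(280+u/4,130+v/4)
p=plane(s,[f(231,147)],34)[0,:2];d=p-[559,-87];a=-.165
print("spare",p,d@[np.cos(a),np.sin(a)],d@[-np.sin(a),np.cos(a)])
E
```

```text
blue (array([ 589.4, -384. ,   71. ]), np.float64(2.5179215948384615))
blue scene top corners z72 [[ 619.4 -395.3]
 [ 563.9 -390. ]
 [ 568.  -355. ]
 [ 623.6 -359.3]]
orange corner [[ 467.7 -380.4]
 [ 413.9 -347.5]]
[-0.4  0.6  1.1  1.4 -0.5  1.5 -0.8]
spare [ 676.3 -110.3] 119.51262097149791 -3.733872952589796
```

>>> arm_command(
  motion=[
    {"ax":0,"ay":0,"az":4.5,"x":0,"y":0,"z":0,"jaw":5},
    {"ax":0,"ay":0,"az":4.5,"x":0,"y":0,"z":0,"jaw":5},
    {"ax":0,"ay":0,"az":0,"x":0.1,"y":2.5,"z":0.5,"jaw":5},
    {"ax":0,"ay":0,"az":0,"x":0.1,"y":2.5,"z":2,"jaw":5},
    {"ax":0,"ay":0,"az":0,"x":0.1,"y":2.5,"z":2,"jaw":5},
    {"ax":0,"ay":0,"az":0,"x":0.1,"y":2.5,"z":2,"jaw":5},
    {"ax":0,"ay":0,"az":0,"x":0.1,"y":2.5,"z":2,"jaw":5},
    {"ax":0,"ay":0,"az":0,"x":0,"y":1,"z":2,"jaw":5},
    {"ax":0,"ay":0,"az":0,"x":0,"y":0,"z":0,"jaw":5},
    {"ax":0,"ay":0,"az":0,"x":0,"y":0,"z":0,"jaw":5},
  ],
)

```text
time_s: 26.17
eef_pos: [561.0, -380.8, 129.6]
eef_rot: [-0.001, 0.999, -0.05, -0.001]
contact_force: [1.3, 0.4, 0.8]
grip_width: 0.588
grasp_force: 0.0
```

```bash
python3 - <<'E'
from h import *
togo([590,-384.8,42],[0,0,-1],[-.106,-.9944,0]);print(np.round(state()["joint_positions"],2).tolist())
c=snapshot("scene")
a=cv2.resize(c["image"][80:180,120:260],None,fx=5.6,fy=5.6,interpolation=cv2.INTER_CUBIC); cv2.imwrite("pics/c8.png",a[:,:,::-1])
E
```

```text
t26.17 tcp [ 561.  -380.8  129.6] x [ 1.  -0.1 -0. ] y [-0.1 -1.  -0. ] z [-0.  0. -1.] F [1.3 0.4 0.8] w50.2 g0 q [-0.1  0.8  1.   1.4 -0.7  1.4 -0.7]
shift cm [3.  0.1 8.8]
turn deg [-0.1  0.1  0.4]
[-0.05, 0.77, 1.02, 1.37, -0.65, 1.36, -0.7]
```

View pics/c8.png

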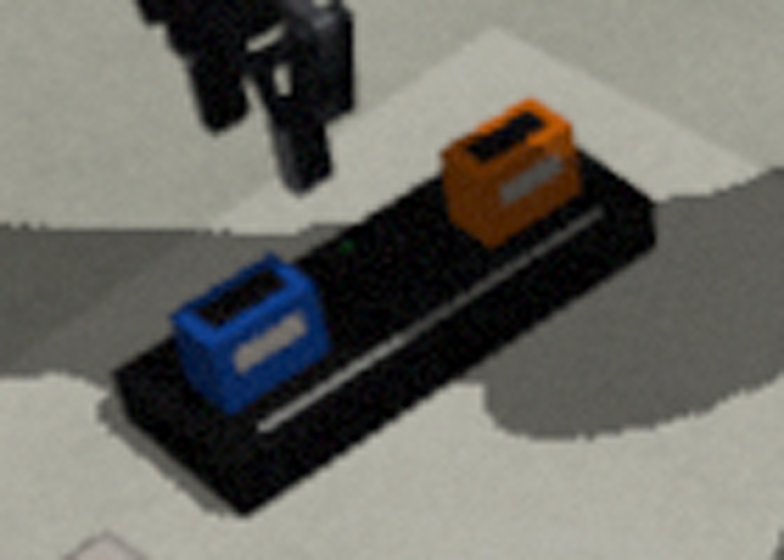

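>>> arm_command(
  motion=[
    {"ax":0,"ay":0,"az":0,"x":1.5,"y":0.1,"z":0,"jaw":5},
    {"ax":0,"ay":0,"az":0,"x":1.4,"y":0,"z":0,"jaw":5},
    {"ax":0,"ay":0,"az":0,"x":0,"y":0,"z":2.5,"jaw":5},
    {"ax":0,"ay":0,"az":0,"x":0,"y":0,"z":2.5,"jaw":5},
    {"ax":0,"ay":0,"az":0,"x":0,"y":0,"z":2,"jaw":5},
    {"ax":0,"ay":0,"az":0,"x":0,"y":0,"z":1.6,"jaw":5},
    {"ax":0,"ay":0,"az":0,"x":0,"y":0,"z":0,"jaw":5},
    {"ax":0,"ay":0,"az":0,"x":0,"y":0,"z":0,"jaw":5},
  ],
)

```text
time_s: 26.88
eef_pos: [591.3, -383.6, 45.3]
eef_rot: [-0.0, 0.999, -0.05, 0.0]
contact_force: [0.1, -0.1, 0.7]
grip_width: 0.587
grasp_force: 0.0
```

>>> arm_command(
  motion=[
    {"ax":0,"ay":0,"az":0,"x":0,"y":0,"z":0,"jaw":2},
    {"ax":0,"ay":0,"az":0,"x":0,"y":0,"z":0,"jaw":2},
    {"ax":0,"ay":0,"az":0,"x":0,"y":0,"z":0,"jaw":2},
    {"ax":0,"ay":0,"az":0,"x":0,"y":0,"z":0,"jaw":2},
    {"ax":0,"ay":0,"az":0,"x":0,"y":0,"z":0,"jaw":2},
  ],
  grip_force=60,
)

```text
time_s: 27.3
eef_pos: [592.3, -383.1, 47.4]
eef_rot: [-0.001, 0.999, -0.049, 0.001]
contact_force: [-2.0, 6.9, 7.2]
grip_width: 0.344
grasp_force: 60.7
```

>>> arm_command(
  motion=[
    {"ax":0,"ay":0,"az":0,"x":0,"y":0,"z":-0.5,"jaw":2},
    {"ax":0,"ay":0,"az":0,"x":0,"y":0,"z":-0.5,"jaw":2},
    {"ax":0,"ay":0,"az":0,"x":0,"y":0,"z":-0.5,"jaw":2},
    {"ax":0,"ay":0,"az":0,"x":0,"y":0,"z":-0.5,"jaw":2},
    {"ax":0,"ay":0,"az":0,"x":0,"y":0,"z":-0.5,"jaw":2},
    {"ax":0,"ay":0,"az":0,"x":0,"y":0,"z":-0.5,"jaw":2},
    {"ax":0,"ay":0,"az":0,"x":0,"y":0,"z":-1,"jaw":2},
    {"ax":0,"ay":0,"az":0,"x":0,"y":0,"z":-2,"jaw":2},
    {"ax":0,"ay":0,"az":0,"x":0,"y":0,"z":-3,"jaw":2},
    {"ax":0,"ay":0,"az":0,"x":0,"y":0,"z":-3,"jaw":2},
    {"ax":0,"ay":0,"az":0,"x":0,"y":0,"z":-1,"jaw":2},
    {"ax":0,"ay":0,"az":0,"x":0,"y":0,"z":0,"jaw":2},
  ],
)

```text
time_s: 28.3
eef_pos: [590.7, -387.4, 179.8]
eef_rot: [0.003, 0.999, -0.051, 0.003]
contact_force: [0.2, 0.5, -1.7]
grip_width: 0.341
grasp_force: 61.3
```

```bash
cat >> h.py <<'E'
def red(s,box):
    h=cv2.cvtColor(cv2.GaussianBlur(s["image"],(3,3),0),cv2.COLOR_RGB2HSV)
    m=cv2.inRange(h,np.array((0,90,40)),np.array((8,255,255)))|cv2.inRange(h,np.array((170,90,40)),np.array((180,255,255)))
    k=np.zeros_like(m);u0,v0,u1,v1=box;k[v0:v1,u0:u1]=255
    r,a,c,_=blob(m&k); return c,a
def band(b=(290,150,390,260)):
    s=snapshot("top");c,a=red(s,b); print("band",c,a,plane(s,[c],45)[0,:2])
E
python3 - <<'E'
from h import *
c,a=red({"image":cv2.imread("pics/top0.png")[:,:,::-1].copy()},(290,150,390,260));print(c,a);band();togo([578.7,31.3,147],[0,0,-1],[-.164,-.986,0])
E
```

```text
[330.4 206.1] 54
band [330.6 206.1] 54 [582.3 -90.4]
t28.35 tcp [ 590.4 -386.3  176.9] x [ 1.  -0.1  0. ] y [-0.1 -1.   0. ] z [ 0. -0. -1.] F [-1.   0.4 -3.3] w28.7 g61 q [-0.   0.8  1.   1.2 -0.7  1.5 -0.8]
shift cm [ -5.4 -41.4   2.9]
turn deg [ 0.1 -0.2  3.6]
```

>>> arm_command(
  motion=[
    {"ax":0,"ay":0,"az":0,"x":-0.42,"y":-3.18,"z":0,"jaw":2},
    {"ax":0,"ay":0,"az":0,"x":-0.42,"y":-3.18,"z":0,"jaw":2},
    {"ax":0,"ay":0,"az":0,"x":-0.42,"y":-3.18,"z":0,"jaw":2},
    {"ax":0,"ay":0,"az":0,"x":-0.42,"y":-3.18,"z":0,"jaw":2},
    {"ax":0,"ay":0,"az":0,"x":-0.42,"y":-3.18,"z":0,"jaw":2},
    {"ax":0,"ay":0,"az":0,"x":-0.42,"y":-3.18,"z":0,"jaw":2},
    {"ax":0,"ay":0,"az":0,"x":-0.42,"y":-3.18,"z":0,"jaw":2},
    {"ax":0,"ay":0,"az":0,"x":-0.42,"y":-3.18,"z":0,"jaw":2},
    {"ax":0,"ay":0,"az":0,"x":-0.42,"y":-3.18,"z":0,"jaw":2},
    {"ax":0,"ay":0,"az":0,"x":-0.42,"y":-3.18,"z":0,"jaw":2},
    {"ax":0,"ay":0,"az":0,"x":-0.42,"y":-3.18,"z":0,"jaw":2},
    {"ax":0,"ay":0,"az":0,"x":-0.42,"y":-3.18,"z":0,"jaw":2},
    {"ax":0,"ay":0,"az":0,"x":-0.42,"y":-3.18,"z":0,"jaw":2},
    {"ax":0,"ay":0,"az":3.6,"x":0,"y":0,"z":0,"jaw":2},
    {"ax":0,"ay":0,"az":0,"x":0,"y":0,"z":0,"jaw":2},
    {"ax":0,"ay":0,"az":0,"x":0,"y":0,"z":0,"jaw":2},
  ],
)

```text
time_s: 29.68
eef_pos: [577.1, 31.8, 173.4]
eef_rot: [0.001, 0.997, -0.081, -0.001]
contact_force: [-0.0, -0.2, -1.4]
grip_width: 0.339
grasp_force: 61.1
```

```bash
python3 - <<'E'
from h import *
togo([578.7,31.3,42],[0,0,-1],[-.164,-.986,0])
E
```

```text
t29.68 tcp [577.1  31.8 173.4] x [ 1.  -0.2 -0. ] y [-0.2 -1.   0. ] z [-0. -0. -1.] F [-0.  -0.2 -1.4] w29.0 g61 q [-0.9  0.6  1.2  1.6 -0.5  1.3 -1.4]
shift cm [ 0.2 -0.  13.1]
turn deg [0.1 0.1 0.1]
```

>>> arm_command(
  motion=[
    {"ax":0,"ay":0,"az":0,"x":0.2,"y":0,"z":3,"jaw":2},
    {"ax":0,"ay":0,"az":0,"x":0,"y":0,"z":3,"jaw":2},
    {"ax":0,"ay":0,"az":0,"x":0,"y":0,"z":3,"jaw":2},
    {"ax":0,"ay":0,"az":0,"x":0,"y":0,"z":2,"jaw":2},
    {"ax":0,"ay":0,"az":0,"x":0,"y":0,"z":1.2,"jaw":2},
    {"ax":0,"ay":0,"az":0,"x":0,"y":0,"z":0.6,"jaw":2},
    {"ax":0,"ay":0,"az":0,"x":0,"y":0,"z":0,"jaw":2},
    {"ax":0,"ay":0,"az":0,"x":0,"y":0,"z":0,"jaw":2},
    {"ax":0,"ay":0,"az":0,"x":0,"y":0,"z":0,"jaw":2},
  ],
)

```text
time_s: 30.43
eef_pos: [580.9, 31.4, 48.1]
eef_rot: [-0.0, 0.997, -0.082, 0.001]
contact_force: [-0.0, -0.1, -2.1]
grip_width: 0.339
grasp_force: 61.2
```

>>> arm_command(
  motion=[
    {"ax":0,"ay":0,"az":0,"x":-0.1,"y":0,"z":0.4,"jaw":2},
    {"ax":0,"ay":0,"az":0,"x":-0.1,"y":0,"z":0.3,"jaw":2},
    {"ax":0,"ay":0,"az":0,"x":0,"y":0,"z":0,"jaw":2},
    {"ax":0,"ay":0,"az":0,"x":0,"y":0,"z":0,"jaw":2},
    {"ax":0,"ay":0,"az":0,"x":0,"y":0,"z":0,"jaw":2},
  ],
)

```text
time_s: 30.85
eef_pos: [578.0, 32.4, 39.8]
eef_rot: [-0.0, 0.997, -0.082, 0.0]
contact_force: [0.2, 0.2, -1.9]
grip_width: 0.342
grasp_force: 61.2
```

>>> arm_command(
  motion=[
    {"ax":0,"ay":0,"az":0,"x":0,"y":0,"z":0.15,"jaw":2},
    {"ax":0,"ay":0,"az":0,"x":0,"y":0,"z":0,"jaw":2},
    {"ax":0,"ay":0,"az":0,"x":0,"y":0,"z":0,"jaw":2},
    {"ax":0,"ay":0,"az":0,"x":0,"y":0,"z":0,"jaw":2},
  ],
)

```text
time_s: 31.18
eef_pos: [578.3, 32.3, 39.3]
eef_rot: [-0.0, 0.997, -0.082, 0.0]
contact_force: [-4.6, 1.3, 9.0]
grip_width: 0.337
grasp_force: 62.4
```

>>> arm_command(
  motion=[
    {"ax":0,"ay":0,"az":0,"x":0,"y":0,"z":0,"jaw":5},
    {"ax":0,"ay":0,"az":0,"x":0,"y":0,"z":0,"jaw":5},
    {"ax":0,"ay":0,"az":0,"x":0,"y":0,"z":0,"jaw":5},
    {"ax":0,"ay":0,"az":0,"x":0,"y":0,"z":0,"jaw":5},
    {"ax":0,"ay":0,"az":0,"x":0,"y":0,"z":-1,"jaw":5},
    {"ax":0,"ay":0,"az":0,"x":0,"y":0,"z":-3,"jaw":5},
    {"ax":0,"ay":0,"az":0,"x":0,"y":0,"z":-4,"jaw":5},
    {"ax":0,"ay":0,"az":0,"x":0,"y":0,"z":-4,"jaw":5},
    {"ax":0,"ay":0,"az":0,"x":0,"y":0,"z":-3,"jaw":5},
  ],
)

```text
time_s: 31.93
eef_pos: [578.4, 31.4, 192.0]
eef_rot: [0.0, 0.997, -0.082, 0.001]
contact_force: [1.2, 0.0, 0.6]
grip_width: 0.585
grasp_force: 0.0
```

>>> arm_command(
  motion=[
    {"ax":0,"ay":0,"az":0,"x":-0.55,"y":3.22,"z":0,"jaw":5},
    {"ax":0,"ay":0,"az":0,"x":-0.55,"y":3.22,"z":0,"jaw":5},
    {"ax":0,"ay":0,"az":0,"x":-0.55,"y":3.22,"z":0,"jaw":5},
    {"ax":0,"ay":0,"az":0,"x":-0.55,"y":3.22,"z":0,"jaw":5},
    {"ax":0,"ay":0,"az":0,"x":-0.55,"y":3.22,"z":0,"jaw":5},
    {"ax":0,"ay":0,"az":0,"x":-0.55,"y":3.22,"z":0,"jaw":5},
    {"ax":0,"ay":0,"az":0,"x":-0.55,"y":3.22,"z":0,"jaw":5},
    {"ax":0,"ay":0,"az":0,"x":-0.55,"y":3.22,"z":0,"jaw":5},
    {"ax":0,"ay":0,"az":0,"x":-0.55,"y":3.22,"z":0,"jaw":5},
    {"ax":0,"ay":0,"az":0,"x":-0.55,"y":3.22,"z":0,"jaw":5},
    {"ax":0,"ay":0,"az":0,"x":-0.55,"y":3.22,"z":0,"jaw":5},
    {"ax":0,"ay":0,"az":0,"x":-0.55,"y":3.22,"z":0,"jaw":5},
    {"ax":0,"ay":0,"az":0,"x":-0.55,"y":3.22,"z":0,"jaw":5},
    {"ax":0,"ay":0,"az":-3.5,"x":0,"y":0,"z":0,"jaw":5},
    {"ax":0,"ay":0,"az":0,"x":0,"y":0,"z":0,"jaw":5},
    {"ax":0,"ay":0,"az":0,"x":0,"y":0,"z":0,"jaw":5},
  ],
)

```text
time_s: 33.27
eef_pos: [439.0, -369.2, 188.6]
eef_rot: [-0.0, 0.999, -0.053, 0.0]
contact_force: [0.7, -0.1, 0.4]
grip_width: 0.585
grasp_force: 0.0
```

```bash
python3 - <<'E'
from h import *
band(); togo([439.4,-368.5,45],[0,0,-1],[-.106,-.9944,0])
c=snapshot("scene");s=snapshot("top")
r,a,cc,ct=blob(mask(s,(105,120,40),(130,255,255),(240,160,330,260)));print("blue top px",a,r,plane(s,[r[0]],64))
g=lambda u,v:(120+u/5.6,80+v/5.6)
print("orange",two(s,(458.5,266.5),c,g(510,140)))
a=cv2.resize(s["image"][140:300,240:400],None,fx=3.7,fy=3.7,interpolation=cv2.INTER_CUBIC).astype(float)*1.4
cv2.imwrite("pics/c9.png",np.clip(a,0,255).astype(np.uint8)[:,:,::-1])
E
```

```text
band [330.6 206.1] 55 [582.3 -90.2]
t33.32 tcp [ 439.7 -368.4  188.5] x [ 1.  -0.1  0. ] y [-0.1 -1.  -0. ] z [ 0.  0. -1.] F [ 1.  -0.  -0.6] w49.9 g0 q [-0.2  0.5  1.1  1.6 -0.5  1.3 -0.6]
shift cm [-0.   0.  14.3]
turn deg [-0.  -0.   0.2]
blue top px 141 ((277.4076843261719, 208.73849487304688), (11.907333374023438, 23.194496154785156), 7.125016689300537) [[577.   32.6  64. ]]
orange (array([ 438.3, -368.7,   68.3]), np.float64(3.2180285799053734))
```

View pics/c9.png

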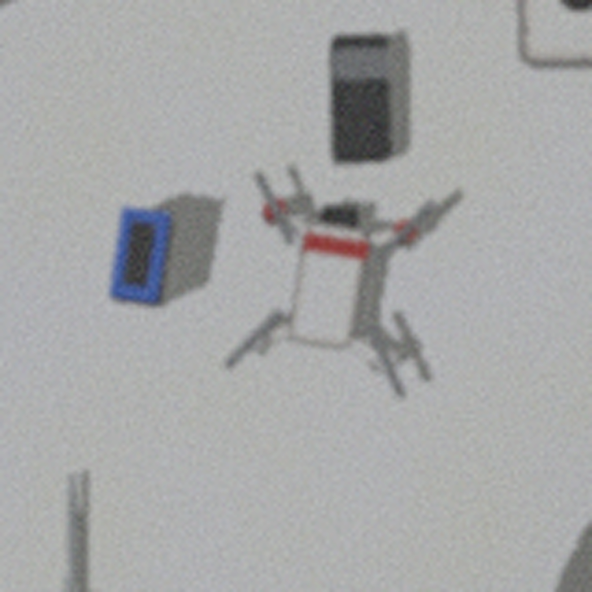

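The blue pack stands upright left of the quadcopter at crop (140,255), and the spare lies flat ahead of it at (362,97). The quadcopter has not moved. Next is the orange pack.

>>> arm_command(
  motion=[
    {"ax":0,"ay":0,"az":0,"x":0,"y":0,"z":3,"jaw":5},
    {"ax":0,"ay":0,"az":0,"x":0,"y":0,"z":3,"jaw":5},
    {"ax":0,"ay":0,"az":0,"x":0,"y":0,"z":3,"jaw":5},
    {"ax":0,"ay":0,"az":0,"x":0,"y":0,"z":2.5,"jaw":5},
    {"ax":0,"ay":0,"az":0,"x":0,"y":0,"z":1.8,"jaw":5},
    {"ax":0,"ay":0,"az":0,"x":0,"y":0,"z":1,"jaw":5},
    {"ax":0,"ay":0,"az":0,"x":0,"y":0,"z":0,"jaw":5},
    {"ax":0,"ay":0,"az":0,"x":0,"y":0,"z":0,"jaw":5},
  ],
)

```text
time_s: 34.08
eef_pos: [439.6, -368.7, 45.6]
eef_rot: [0.0, 0.999, -0.051, -0.0]
contact_force: [0.1, -0.0, 0.2]
grip_width: 0.585
grasp_force: 0.0
```

>>> arm_command(
  motion=[
    {"ax":0,"ay":0,"az":0,"x":0,"y":0,"z":0,"jaw":2},
    {"ax":0,"ay":0,"az":0,"x":0,"y":0,"z":0,"jaw":2},
    {"ax":0,"ay":0,"az":0,"x":0,"y":0,"z":0,"jaw":2},
    {"ax":0,"ay":0,"az":0,"x":0,"y":0,"z":0,"jaw":2},
    {"ax":0,"ay":0,"az":0,"x":0,"y":0,"z":0,"jaw":2},
  ],
  grip_force=60,
)

```text
time_s: 34.5
eef_pos: [440.5, -367.7, 46.9]
eef_rot: [-0.001, 0.999, -0.051, 0.001]
contact_force: [-1.7, 8.1, 9.0]
grip_width: 0.34
grasp_force: 59.5
```

>>> arm_command(
  motion=[
    {"ax":0,"ay":0,"az":0,"x":0,"y":0,"z":-0.5,"jaw":2},
    {"ax":0,"ay":0,"az":0,"x":0,"y":0,"z":-0.5,"jaw":2},
    {"ax":0,"ay":0,"az":0,"x":0,"y":0,"z":-0.5,"jaw":2},
    {"ax":0,"ay":0,"az":0,"x":0,"y":0,"z":-0.5,"jaw":2},
    {"ax":0,"ay":0,"az":0,"x":0,"y":0,"z":-0.5,"jaw":2},
    {"ax":0,"ay":0,"az":0,"x":0,"y":0,"z":-0.5,"jaw":2},
    {"ax":0,"ay":0,"az":0,"x":0,"y":0,"z":-1,"jaw":2},
    {"ax":0,"ay":0,"az":0,"x":0,"y":0,"z":-2,"jaw":2},
    {"ax":0,"ay":0,"az":0,"x":0,"y":0,"z":-3,"jaw":2},
    {"ax":0,"ay":0,"az":0,"x":0,"y":0,"z":-3,"jaw":2},
    {"ax":0,"ay":0,"az":0,"x":0,"y":0,"z":-1,"jaw":2},
    {"ax":0,"ay":0,"az":0,"x":0,"y":0,"z":0,"jaw":2},
  ],
)

```text
time_s: 35.5
eef_pos: [439.6, -371.5, 179.0]
eef_rot: [0.002, 0.999, -0.052, 0.002]
contact_force: [0.5, -0.3, -2.5]
grip_width: 0.343
grasp_force: 61.3
```

```bash
python3 - <<'E'
from h import *
band();togo([539.3,-205.3,147],[0,0,-1],[-.164,-.986,0])
E
```

```text
band [330.6 206.1] 55 [582.3 -90.2]
t35.55 tcp [ 439.2 -370.3  176.7] x [ 1.  -0.1  0. ] y [-0.1 -1.   0. ] z [ 0. -0. -1.] F [-1.3 -0.1 -2.1] w29.0 g61 q [-0.2  0.5  1.1  1.6 -0.5  1.3 -0.6]
shift cm [  8.2 -17.4   3. ]
turn deg [ 0.1 -0.2  3.5]
```

>>> arm_command(
  motion=[
    {"ax":0,"ay":0,"az":0,"x":1.37,"y":-2.9,"z":0,"jaw":2},
    {"ax":0,"ay":0,"az":0,"x":1.37,"y":-2.9,"z":0,"jaw":2},
    {"ax":0,"ay":0,"az":0,"x":1.37,"y":-2.9,"z":0,"jaw":2},
    {"ax":0,"ay":0,"az":0,"x":1.37,"y":-2.9,"z":0,"jaw":2},
    {"ax":0,"ay":0,"az":0,"x":1.37,"y":-2.9,"z":0,"jaw":2},
    {"ax":0,"ay":0,"az":0,"x":1.37,"y":-2.9,"z":0,"jaw":2},
    {"ax":0,"ay":0,"az":3.5,"x":0,"y":0,"z":0,"jaw":2},
    {"ax":0,"ay":0,"az":0,"x":0,"y":0,"z":0,"jaw":2},
    {"ax":0,"ay":0,"az":0,"x":0,"y":0,"z":3,"jaw":2},
    {"ax":0,"ay":0,"az":0,"x":0,"y":0,"z":3,"jaw":2},
    {"ax":0,"ay":0,"az":0,"x":0,"y":0,"z":3,"jaw":2},
    {"ax":0,"ay":0,"az":0,"x":0,"y":0,"z":2,"jaw":2},
    {"ax":0,"ay":0,"az":0,"x":0,"y":0,"z":1.2,"jaw":2},
    {"ax":0,"ay":0,"az":0,"x":0,"y":0,"z":0.6,"jaw":2},
    {"ax":0,"ay":0,"az":0,"x":0,"y":0,"z":0,"jaw":2},
    {"ax":0,"ay":0,"az":0,"x":0,"y":0,"z":0,"jaw":2},
    {"ax":0,"ay":0,"az":0,"x":0,"y":0,"z":0,"jaw":2},
  ],
)

```text
time_s: 36.97
eef_pos: [539.5, -205.2, 48.6]
eef_rot: [0.0, 0.997, -0.082, 0.001]
contact_force: [0.7, 0.5, -0.5]
grip_width: 0.338
grasp_force: 61.3
```

>>> arm_command(
  motion=[
    {"ax":0,"ay":0,"az":0,"x":0,"y":0,"z":0.4,"jaw":2},
    {"ax":0,"ay":0,"az":0,"x":0,"y":0,"z":0.3,"jaw":2},
    {"ax":0,"ay":0,"az":0,"x":0,"y":0,"z":0.2,"jaw":2},
    {"ax":0,"ay":0,"az":0,"x":0,"y":0,"z":0,"jaw":2},
    {"ax":0,"ay":0,"az":0,"x":0,"y":0,"z":0,"jaw":2},
    {"ax":0,"ay":0,"az":0,"x":0,"y":0,"z":0,"jaw":2},
  ],
)

```text
time_s: 37.47
eef_pos: [539.2, -204.3, 39.0]
eef_rot: [-0.0, 0.997, -0.082, 0.0]
contact_force: [-1.7, 2.3, 5.9]
grip_width: 0.343
grasp_force: 62.2
```

>>> arm_command(
  motion=[
    {"ax":0,"ay":0,"az":0,"x":0,"y":0,"z":0,"jaw":5},
    {"ax":0,"ay":0,"az":0,"x":0,"y":0,"z":0,"jaw":5},
    {"ax":0,"ay":0,"az":0,"x":0,"y":0,"z":0,"jaw":5},
    {"ax":0,"ay":0,"az":0,"x":0,"y":0,"z":0,"jaw":5},
    {"ax":0,"ay":0,"az":0,"x":0,"y":0,"z":-1,"jaw":5},
    {"ax":0,"ay":0,"az":0,"x":0,"y":0,"z":-3,"jaw":5},
    {"ax":0,"ay":0,"az":0,"x":0,"y":0,"z":-4,"jaw":5},
    {"ax":0,"ay":0,"az":0,"x":0,"y":0,"z":-4,"jaw":5},
    {"ax":0,"ay":0,"az":0,"x":0,"y":0,"z":-4,"jaw":5},
    {"ax":0,"ay":0,"az":0,"x":-1.5,"y":3,"z":-1,"jaw":5},
    {"ax":0,"ay":0,"az":0,"x":-1.5,"y":3,"z":0,"jaw":5},
    {"ax":0,"ay":0,"az":0,"x":-1.5,"y":3,"z":0,"jaw":5},
    {"ax":0,"ay":0,"az":0,"x":-1.5,"y":3,"z":0,"jaw":5},
    {"ax":0,"ay":0,"az":0,"x":-1.5,"y":3,"z":0,"jaw":5},
    {"ax":0,"ay":0,"az":0,"x":-1.5,"y":3,"z":0,"jaw":5},
    {"ax":0,"ay":0,"az":0,"x":0,"y":0,"z":0,"jaw":5},
    {"ax":0,"ay":0,"az":0,"x":0,"y":0,"z":0,"jaw":5},
  ],
)

```text
time_s: 38.88
eef_pos: [418.3, -369.6, 209.2]
eef_rot: [0.0, 0.996, -0.085, 0.0]
contact_force: [0.6, -0.4, 0.2]
grip_width: 0.587
grasp_force: 0.0
```

```bash
python3 - <<'E'
from h import *
tool();band();s=snapshot("top");c=snapshot("scene")
for n,lo,hi,b in (("blue",(105,120,40),(130,255,255),(240,160,330,260)),("orange",(3,120,60),(16,255,255),(350,170,420,270))):
    r,a,cc,ct=blob(mask(s,lo,hi,b)); p=plane(s,[r[0]],64)[0,:2];d=p-[559,-87];t=-.165
    print(n,a,r,p,d@[np.cos(t),np.sin(t)],d@[-np.sin(t),np.cos(t)])
m=red(s,(120,225,200,275));print("handle",m,plane(s,[m[0]],56))
cv2.imwrite("pics/fin.png",cv2.resize(c["image"],(800,600))[:,:,::-1])
E
```

```text
t38.88 tcp [ 418.3 -369.6  209.2] x [ 1.  -0.2  0. ] y [-0.2 -1.   0. ] z [ 0. -0. -1.] F [ 0.6 -0.4  0.2] w50.1 g0 q [-0.2  0.5  1.2  1.6 -0.4  1.4 -0.7]
band [330.6 206.1] 55 [582.3 -90.2]
blue 148 ((277.5905456542969, 208.59326171875), (11.957130432128906, 23.030473709106445), 8.972626686096191) [577.3  32.1] -1.4778654856341953 120.53363354034217
orange 199 ((381.13848876953125, 223.392333984375), (14.263994216918945, 24.0627384185791), 7.125016689300537) [ 539.  -202.4] -0.7932349687997357 -117.09393950150411
handle (array([157.6, 249.6]), np.int32(185)) [[488.9 310.4  56. ]]
```

View pics/fin.png

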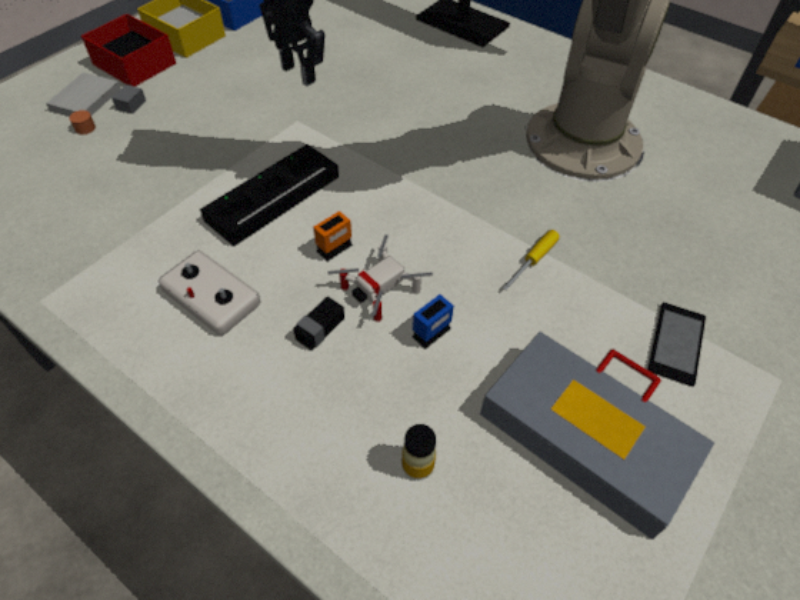

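The picture shows the lid shut, all packs standing or lying in place, the dock empty and the bystanders untouched. I'll check the handle position against the start picture, then hand in.

```bash
python3 - <<'E'
from h import *
f=lambda i:red({"image":i},(405,235,475,290))
a=f(cv2.imread("pics/scene0.png")[:,:,::-1].copy());b=f(snapshot("scene")["image"]);print(a,b)
band()
if np.abs(a[0]-b[0]).max()<1.5: print(hand_in())
E
```

```text
(array([442.3, 259.7]), np.int32(341)) (array([442.4, 259.7]), np.int32(341))
band [330.6 206.1] 55 [582.3 -90.2]
the job is handed in; nothing more can be done
None
```

I handed the job in at about 39 s: the lid is shut, the spare lies flat about 120 mm ahead of the quadcopter, blue stands about 121 mm to its left and orange about 117 mm to its right by my camera readings, and green was absent; the judge's result was not shown.

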